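Find the lid that fits the bolt tub and press it home

TASK

One of the two tubs on the sloping stand has bolts in it: find, by trying them, the one of the three look-alike lids that fits it, and press it fully home so that it snaps on and sits flush on the rim. Leave the other two lids lying flat on the bench, right way up, the empty tub open, and the other things on the bench where they are.

Things in the scene. Friction and masses are not known exactly. Their poses are not given: they have to be found in the camera images.
- tub_left_mouth (a point): Rim-plane centre of the left one of two open grey tubs, 134 mm apart on a fixed sloping wooden stand, 100 mm above the bench. Tubs 106 (x) by 86 (y) mm outside, 60 deep. z points out of the mouth, leaning 30 degrees from vertical towards the robot; x up the slope, away from the robot; y level, along the row. The mouths differ: one is 6 mm longer and 6 mm narrower.
- tub_right_mouth (a point): The same point of the right-hand tub; same outside size and axes. In both tubs a sprung steel catch bar stands 2.8 mm out of each long inner wall (+y and -y), 3 to 10 mm below the rim; to push a fitting lid past the two takes roughly 10 N along -z (up to 20 N if held off centre); then they hold it down. A wrong lid does not go in at 20 N.
- bolts: Steel coach bolts lying, as one lot, in the tub that is to be closed; the origin's x and y are those of that tub's mouth centre, its z is the bench's. The other tub has only a flat cardboard liner in it.
- lid_1_mid (a point): Centre of one of three look-alike white lids lying on the bench: half-way up, 24 mm above its underside. Cap 116 (x) by 96 (y) mm, z up; a half turn makes no difference. The cap's flat top is 4 mm below this point; on it stands a central grip fin along x, 50 mm long, 14 thick (y), 28 tall. About 90 g.
- lid_2_mid (a point): The same point of another lid, same outside and axes. Under each cap, hidden by a 14 mm skirt, is a plug 16 mm deep, its lowest 2.5 mm stepped in by 1.5 mm all round. Plugs differ in steps of 6 mm (the longer, the narrower); just one of the three lids fits a given tub, with 1.3 mm to spare each side, and which one is known only by trying.
- lid_3_mid (a point): The same point of another lid, same outside and axes. Over the tub, a lid that does not fit stops with its plug on the rim: this point stays 22 to 24 mm above the rim plane. A fitting lid meets the catches at about 21 mm and, pushed past them, is home with this point 8 mm above the rim plane.
- mug: Bystander: white mug, 90 mm tall; origin at its underside or on its axis. Leave alone.
- spray_can: Bystander: upright spray can, 66 mm across, 200 mm tall; origin at its underside or on its axis. Leave alone.
- glue_jar: Bystander: small steel jar, 52 mm across, 75 mm tall; origin at its underside or on its axis. Leave alone.
- screwdriver: Bystander: screwdriver lying flat; origin at its underside or on its axis. Leave alone.
- offcut: Bystander: wood offcut 45 x 70 x 30 mm; origin at its underside or on its axis. Leave alone.
- hammer: Bystander: hammer lying flat; origin at its underside or on its axis. Leave alone.
- tape_measure: Bystander: tape measure, 65 x 35 x 60 mm; origin at its underside or on its axis. Leave alone.
Not all that is in view belongs to the job. Leave any green or turquoise look-alike of the part that bears lid_1_mid alone.

How it is judged:
By the outcome, as a careful person would: the job done as asked, in the order asked, and still so for the second after the job is handed in, with the robot touching nothing.
It also fails if it takes over 72 s, if anything falls off the work surface, if the arm or the gripper's body presses on something with over 40 N, if the wrist force passes 120 N, or if a joint passes its speed limit or range.

ROBOT

A 6-joint arm with a two-finger parallel gripper is mounted at the origin on the work surface. World frame = base frame: x ahead of the robot, y to its left, z up, the work surface at z = 0. Lengths are in mm, angles in rad, forces in N, time in s.
With the tool pointing down it reaches from about 350 to 975 mm from the base axis. Payload 7.1 kg.
Tool frame: the origin (TCP) lies on the front face of the gripper's body, between the roots of the fingers; the fingertips stand 80 mm ahead of it and the grasp point (between the pads) lies 61 mm ahead of it (ctrl.tcp_to_grasp is the distance from the TCP to the grasp point, in mm); z points along the fingers, y is the direction in which the jaws open and shut (so a half turn about z gives the same grasp; the last joint's range is limited). The gripper opens to 88 mm and grips with 3 to 60 N. Pads are 20 mm wide; open, the fingers measure 115 mm over their backs; the gripper's body (75 mm by 178 mm) begins 61 mm behind the grasp point.
Start: joints at [-1.228, 0.423, 1.63, -0, 1.089, -0.019], TCP at [221.241, -584.515, 302.675] pointing down, gripper open.
Joint ranges: [-3, 3], [-0.9, 2.11], [0.09, 2.58], [-1.31, 4.45], [0.11, 2.69], [-2.54, 2.54]. Speed limits (rad/s): [2.39, 2.39, 3.01, 3.14, 3.14, 3.14].

INTERFACE

Orientations are given as a rotation vector (axis times angle).
In Python, from workcell import telemetry, get_image, ctrl gives the robot as it stands.
- The arm moves only by the tool send_rows, never from a script. Its argument "rows" is a list of rows, each a list of 5 numbers: the shift along the tool's x, y, z in m, then the turn about the tool's z in rad, then the opening, from -1 (shut) to 1 (fully open). A call has 1 to 5 rows; each row shifts and turns the commanded pose from where the row before left it, along the tool's axes as they then stand; what a row does not reach is not made up. A row lasts 1/10 s, in which the tool goes at most 50 mm and 8.59 degrees, less where a joint would pass 70% of its speed; a pose out of reach is approached as far as the arm can. A call with a gripper value outside its range is refused whole. The fingers move at their own pace and stop on an object; the grip force is fixed at half the most. Time passes only in rows, so rows that do not move let the fingers close. It gives the time, the measured TCP pose, the force and the opening at its end, in the units of the state.
- telemetry.get_obs(): the state, without advancing time (a new reading comes with each control period).
- get_image(name): name is "scene" or "top" or "wrist"; returns a dict with "color" (384x512x3 uint8, blue, green, red), "z_map" (384x512 float32, mm along the optical axis (not along the pixel's ray), 0 where there is no reading), "camera_matrix" (3x3 intrinsics, pixels), "rvec" (rotation vector, rad) and "tvec" (3), from world to camera coordinates, as OpenCV has them. Camera axes: x right, y down, z forward; pixel columns grow to the right and rows downward; lengths in mm; the calibration is good to about 2 mm. A picture is of the moment at which its call begins.
- ctrl.close_job(): hands the job in, once; it reports no verdict.
The state is a dict: "t": time; "qpos": joint angles; "qvel": joint speeds; "joint_torque": joint torques, N m; "ee_pos": TCP position; "orientation": TCP orientation; "ft_force": force on the tool from outside, world axes, zero at the start; "moment": the same for the moment, N m; "width": finger opening in mm.
Only numpy, scipy, OpenCV 4.12 (cv2) and the standard library are available. Lean on these libraries where they do the work, as an engineer would, in place of code of your own. Each camera call takes 0.05 s, during which the arm holds its last target.

## Working session

There is one attempt and no reset: what is moved stays moved. The work goes in short steps, Python scripts to look and compute and a tool call to move; the robot and the scene stay as the last step left them, time stands still between calls to the robot, and variables do not carry over. Pictures are saved under pics/ and viewed, and the job is handed in when it is done.

Besides the shell and the picture viewer there is one more tool, called after ">>>" as name(argument=value, ...), one argument or row to a line, values as JSON. send_rows: Moves the arm, as the interface text tells. Its arguments: {"type":"object","properties":{"rows":{"type":"array"}},"required":["rows"]}

```bash
mkdir -p pics; ls
cat > h.py <<'E'
import numpy as np, cv2
from workcell import telemetry, get_image, ctrl
def grab(n,save):
    im=get_image(n); cv2.imwrite(f'pics/{save}.png',im['color']); np.savez(f'pics/{save}.npz',**im); return im
def load(save): return dict(np.load(f'pics/{save}.npz'))
def world(im):
    z=im['z_map'].astype(float);h,w=z.shape;K=im['camera_matrix'];R,_=cv2.Rodrigues(im['rvec'])
    u,v=np.meshgrid(np.arange(w),np.arange(h))
    p=np.stack([(u-K[0,2])/K[0,0]*z,(v-K[1,2])/K[1,1]*z,z],-1)
    return (p-im['tvec'].reshape(3))@R
E
python3 - <<'E'
from h import *
for n in ['scene','top','wrist']:
    im=grab(n,n+'0'); R,_=cv2.Rodrigues(im['rvec']); print(n,-R.T@im['tvec'].reshape(3),R[2])
print(telemetry.get_obs())
E
```

```text
pics
scene [1169.79570232  -99.98652908 1223.62721634] [-0.5032903   0.0431979  -0.86303697]
top [ 441.95073534  -38.13288251 1048.96249724] [ 0.05465389 -0.01934876 -0.99831787]
wrist [ 284.9744341  -559.88878242  383.26142631] [-0.23415133 -0.08733882 -0.96826912]
{'t': 0.15, 'qpos': array([-1.22799202e+00,  4.23691869e-01,  1.63047264e+00,  1.79968024e-06,
        1.08860686e+00, -1.89960043e-02]), 'qvel': array([ 0.00195302, -0.00190909, -0.00229223, -0.00054571, -0.00017845,
        0.00171382]), 'joint_torque': array([-4.33872410e-04, -5.44983065e+01, -2.73920846e+01,  6.44047488e-02,
        2.05425831e-02, -5.12815893e-05]), 'ee_pos': array([ 221.14232041, -584.22401771,  302.08005473]), 'orientation': array([-3.08918423e+00, -5.65009361e-01,  2.95882428e-04]), 'ft_force': array([-0.52790671, -0.14415234, -0.03350654]), 'moment': array([-0.04640722, -0.03374695,  0.02946058]), 'width': 87.89778710231613}
```

View pics/scene0.png

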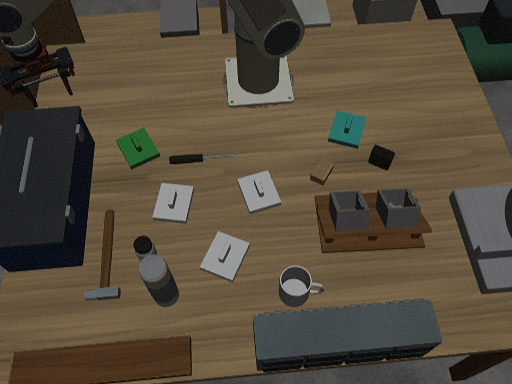

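View pics/top0.png

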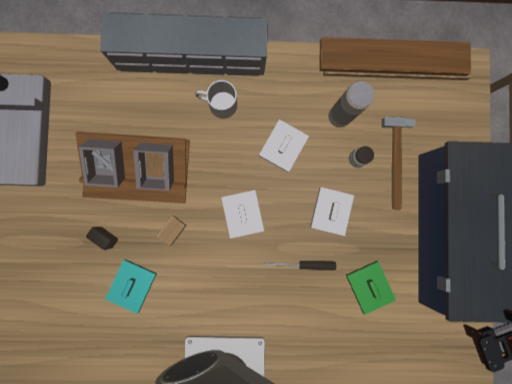

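View pics/wrist0.png

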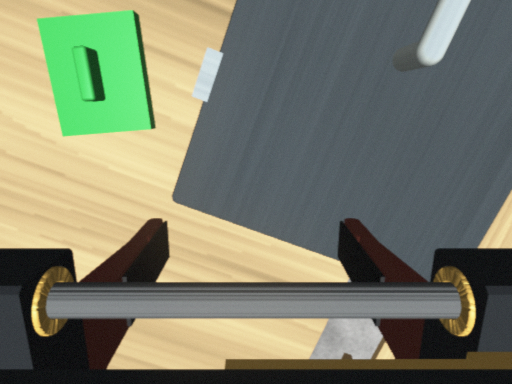

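The top image shows the tubs at about (102,163) and (154,167), and the white lids at (284,146), (242,214) and (333,211). I'll zoom on the tubs and measure.

Run:
```python
from h import *
a=load('top0');s=load('scene0')
c1=cv2.resize(a['color'][125:210,70:195],None,fx=4.5,fy=4.5,interpolation=cv2.INTER_CUBIC)
c2=cv2.resize(s['color'][180:255,310:435],None,fx=2.8*1.6,fy=2.8*1.6,interpolation=cv2.INTER_CUBIC)
w=max(c1.shape[1],c2.shape[1]);h=c1.shape[0]
cv2.imwrite('pics/z1.png',np.clip(c1.astype(int)*2,0,255).astype(np.uint8));cv2.imwrite('pics/z2.png',np.clip(c2.astype(int)*2,0,255).astype(np.uint8))
W=world(a)
hsv=cv2.cvtColor(a['color'],cv2.COLOR_BGR2HSV)
m=((hsv[...,1]<40)&(hsv[...,2]>120)).astype(np.uint8)
n,l,st,ce=cv2.connectedComponentsWithStats(m)
for i in range(1,n):
    if st[i,4]>300:
        k=l==i; print(i,st[i],ce[i],np.median(W[k],0))
        cs,_=cv2.findContours(k.astype(np.uint8),cv2.RETR_EXTERNAL,cv2.CHAIN_APPROX_SIMPLE)
        print(cv2.minAreaRect(cs[0]))
for p in [(102,163),(154,167),(102,143),(154,146),(102,186),(154,188),(30,100),(300,320)]:
    print(p,W[p[1],p[0]])
```

```text
17 [   0   74   43   31 1087] [21.81692732 89.35418583] [763.71007874 559.00408662  50.92528933]
((20.897939682006836, 89.24535369873047), (41.50260543823242, 30.014463424682617), 2.602562189102173)
18 [195  80  42  30 508] [219.38188976  97.51181102] [765.67987847  33.90296772   5.94788004]
((218.62355041503906, 93.10589599609375), (36.01045608520508, 30.587196350097656), 40.601295471191406)
19 [347  81  27  27 565] [360.04778761  94.32035398] [ 729.99430024 -304.01826532  199.2534622 ]
((360.0, 94.0), (26.0, 26.0), 90.0)
20 [   0  110   41   74 2829] [ 18.86532344 146.08094733] [611.66230126 564.48703288  50.34165785]
((20.0, 146.5), (73.0, 40.0), 90.0)
22 [ 259  119   50   53 1448] [283.53798343 145.21892265] [ 638.92381297 -145.51544281   19.8623868 ]
((283.43023681640625, 145.1795196533203), (34.80854797363281, 41.9445686340332), 29.357751846313477)
33 [ 311  187   43   49 1458] [332.11591221 211.05075446] [ 459.50377317 -283.1198482    19.84484028]
((332.23529052734375, 211.05882263183594), (35.41019821166992, 42.20119857788086), 14.03624439239502)
34 [ 222  190   42   49 1487]
[... 222 characters left out ...]
 [ 415.99528456 -629.9913148   205.92977381]
((502.0, 231.5), (73.0, 4.0), 90.0)
53 [ 185  337   80   40 1610] [230.68074534 348.87639752] [ 81.64585732 -31.07985248  12.06509673]
((224.32907104492188, 356.2047424316406), (79.31610870361328, 37.970924377441406), 1.1934895515441895)
(102, 163) [567.88179588 330.40637561  81.85940255]
(154, 167) [565.03727188 203.5819841   50.55317028]
(102, 143) [618.61528281 329.68034124  90.08145017]
(154, 146) [614.34088928 195.68829873  91.92135732]
(102, 186) [508.63321846 330.19151732  75.0911823 ]
(154, 188) [507.04045765 195.68084268  74.31907107]
(30, 100) [722.08512744 513.09023478 100.66909718]
(300, 320) [ 154.54321113 -204.62522512   -2.97527634]
```

View pics/z1.png

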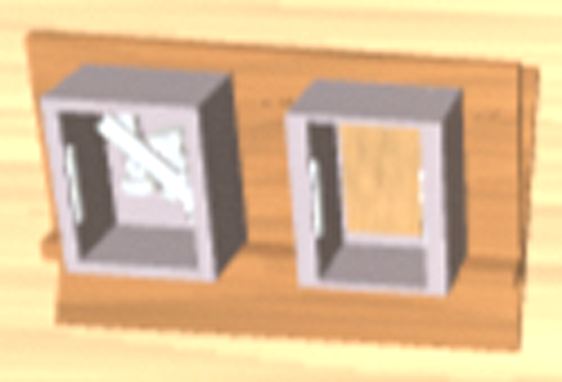

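View pics/z2.png

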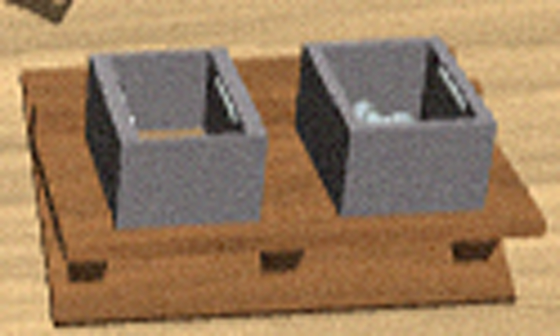

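```bash
cat >> h.py <<'E'
def rim(im,cx,cy,half=(75,62),nrm=None):
    """rim plane pixels near (cx,cy): returns outer quad centre etc."""
    W=world(im); 
    k=(abs(W[...,0]-cx)<half[0])&(abs(W[...,1]-cy)<half[1])&(W[...,2]>66)&(im['z_map']>0)
    P=W[k]
    best=None;rng=np.random.default_rng(0)
    for _ in range(3000):
        a,b,c=P[rng.integers(len(P),size=3)]
        n=np.cross(b-a,c-a);L=np.linalg.norm(n)
        if L<500: continue
        n/=L; n*=np.sign(n[2])
        if abs(n[2]-.866)>.08 or n[0]>-.3 : continue
        d=abs((P-a)@n);s=(d<1.5).sum()
        if best is None or s>best[0]: best=(s,n,a)
    s,n,a=best
    Q=P[abs((P-a)@n)<1.5]; m=Q.mean(0); n=np.linalg.svd(Q-m)[2][2]; n*=np.sign(n[2])
    mask=k&(abs((W-m)@n)<2.0)
    return mask,n,m,W
E
python3 - <<'E'
from h import *
for nm in ['top0','scene0']:
  for cx,cy in [(562,332),(560,198)]:
    im=load(nm); mask,n,m,W=rim(im,cx,cy)
    Q=W[mask]
    ex=np.array([n[2],0,-n[0]]);ex/=np.linalg.norm(ex); 
    # in-plane coordinates using y-level axis
    u=Q@ex; v=Q[:,1]
    r=cv2.minAreaRect(np.stack([u,v],1).astype(np.float32))
    c=r[0]; 
    d=n@m; # center: p=ex*u + ey*v + t*n
    ey=np.array([0,1,0.]);p=ex*c[0]+ey*c[1]; p=p+n*(d-n@p)
    print(nm,mask.sum(),n.round(3),'rect',r,'centre',p.round(1))
E
```

```text
top0 357 [-0.504  0.02   0.864] rect ((529.0948486328125, 331.7903137207031), (87.4437026977539, 106.45500946044922), 87.66080474853516) centre [553.9 327.9 100.6]
top0 372 [-0.499  0.012  0.866] rect ((525.216064453125, 197.92942810058594), (86.32471466064453, 107.70553588867188), 88.27969360351562) centre [548.6 195.7 100. ]
scene0 236 [-0.502  0.016  0.865] rect ((531.6115112304688, 327.4918212890625), (87.85054779052734, 110.20677185058594), 89.22051239013672) centre [556.4 324.4 100.5]
scene0 239 [-0.498  0.03   0.867] rect ((528.2181396484375, 193.44546508789062), (87.29113006591797, 112.1927719116211), 87.95115661621094) centre [551.5 187.8 100.4]
```

```bash
cat >> h.py <<'E'
psi=-0.038
def frame(ps=psi):
    return np.array([[.866*np.cos(ps),.866*np.sin(ps),.5],[-np.sin(ps),np.cos(ps),0],[-.5*np.cos(ps),-.5*np.sin(ps),.866]])
def ray(im,px,n,d):
    K=im['camera_matrix'];R,_=cv2.Rodrigues(im['rvec']);o=-R.T@im['tvec'].reshape(3)
    px=np.asarray(px,float).reshape(-1,2)
    v=np.c_[(px[:,0]-K[0,2])/K[0,0],(px[:,1]-K[1,2])/K[1,1],np.ones(len(px))]@R
    t=(d-o@n)/(v@n); return o+v*t[:,None]
def lids(im):
    hsv=cv2.cvtColor(im['color'],cv2.COLOR_BGR2HSV)
    W=world(im)
    m=((hsv[...,1]<45)&(hsv[...,2]>110)&(abs(W[...,2]-20)<8)).astype(np.uint8)
    n,l,st,ce=cv2.connectedComponentsWithStats(m); out=[]
    for i in range(1,n):
        if st[i,4]<500: continue
        k=(l==i).astype(np.uint8)
        cs,_=cv2.findContours(k,cv2.RETR_EXTERNAL,cv2.CHAIN_APPROX_NONE)
        c=max(cs,key=len).reshape(-1,2)
        p=ray(im,c,np.array([0,0,1.]),20.)
        r=cv2.minAreaRect(p[:,:2].astype(np.float32))
        (a,b),(w,h),an=r
        yaw=an if w>h else an+90
        yaw=(yaw+90)%180-90
        out.append((a,b,max(w,h),min(w,h),yaw,np.median(W[l==i][:,2])))
    return out
E
python3 - <<'E'
from h import *
for nm in ['top0','scene0']:
  im=load(nm)
  for o in lids(im): print(nm,np.round(o,1))
  for cx,cy in [(553,328),(549,195)]:
    mask,n,m,W=rim(im,cx,cy); F=frame(); Q=W[mask]@F.T
    lo=np.percentile(Q,1,0);hi=np.percentile(Q,99,0); c=np.r_[(lo+hi)[:2]/2,np.median(Q[:,2])]
    print(nm,'ext',(hi-lo).round(1),'centre',(c@F).round(1))
    # inner mouth: sections
    u=Q[:,0]-c[0];v=Q[:,1]-c[1]
    print('  inner v (|u|<25):',v[(abs(u)<25)&(v<0)].max().round(1),v[(abs(u)<25)&(v>0)].min().round(1),' inner u:',u[(abs(v)<20)&(u<0)].max().round(1),u[(abs(v)<20)&(u>0)].min().round(1))
E
```

```text
top0 [ 638.6 -145.9  116.7   95.9  -28.    19.8]
top0 [ 458.4 -284.1  115.3   97.5  -12.4   19.7]
top0 [445.1 -35.7 115.3  95.8  13.7  19.9]
top0 [ 69.5   3.  215.1  85.3  87.5  13.3]
top0 ext [105.6  85.9   4. ] centre [553.8 331.9 100.4]
  inner v (|u|<25): -34.3 32.5  inner u: -45.7 45.6
top0 ext [106.4  85.7   4.8] centre [548.9 198.  100.1]
  inner v (|u|<25): -29.6 28.2  inner u: -48.3 49.4
scene0 [ 18.1  -2.7 212.9 199.3 -89.8  13.8]
scene0 [447.7 -40.7 116.1  95.9  13.9  20.3]
scene0 [ 460.9 -290.1  116.7   95.7  -12.5   20.2]
scene0 [ 641.4 -151.   116.6   95.9  -28.    20.3]
scene0 ext [108.2  86.6   4.1] centre [556.8 327.6 100.3]
  inner v (|u|<25): -34.1 30.6  inner u: -42.3 44.7
scene0 ext [110.   86.6   3.9] centre [551.  193.4 100. ]
  inner v (|u|<25): -31.7 29.2  inner u: -46.7 48.6
```

```bash
cat >> h.py <<'E'
def go(x,y,z,yaw=None):
    """print tool-frame shift (mm) after turning to yaw (deg world, of tool x)"""
    o=telemetry.get_obs();R,_=cv2.Rodrigues(o['orientation']);cur=np.degrees(np.arctan2(R[1,0],R[0,0]))
    if yaw is None: yaw=cur
    turn=-np.radians((yaw-cur+90)%180-90)
    Rt=R@cv2.Rodrigues(np.array([0,0,turn]))[0]
    d=Rt.T@(np.array([x,y,z])-o['ee_pos'])
    print('t',round(o['t'],2),'pos',o['ee_pos'].round(1),'tilt',R[2].round(4),'yaw',round(cur,2),'F',o['ft_force'].round(1),'w',round(o['width'],1)); print('turn',round(turn,4),'shift after turn',d.round(1))
E
python3 -c "
from h import *
go(446,-38,260,13.8)"
```

```text
t 0.15 pos [ 221.1 -584.2  302.1] tilt [ 0.     -0.0012 -1.    ] yaw 20.73 F [-0.5 -0.1 -0. ] w 87.9
turn 0.1209 shift after turn [ 348.7 -476.8   42.6]
```

>>> send_rows(
  rows=[
    [0,0,0,0.12,1],
    [0.025,-0.034,0,0,1],
    [0.025,-0.034,0,0,1],
    [0.025,-0.034,0,0,1],
    [0.025,-0.034,0,0,1],
  ],
)

```text
t: 0.65
ee_pos: [286.0, -426.9, 302.4]
orientation: [-3.118, -0.378, 0.0]
ft_force: [-0.4, -0.4, 0.5]
width: 88.0
```

>>> send_rows(
  rows=[
    [0.025,-0.034,0,0,1],
    [0.025,-0.034,0,0,1],
    [0.025,-0.034,0,0,1],
    [0.025,-0.034,0,0,1],
    [0.025,-0.034,0,0,1],
  ],
)

```text
t: 1.15
ee_pos: [366.7, -231.9, 302.7]
orientation: [3.119, 0.378, 0.0]
ft_force: [0.5, -0.5, -0.5]
width: 88.1
```

>>> send_rows(
  rows=[
    [0.025,-0.034,0.01,0,1],
    [0.025,-0.034,0.01,0,1],
    [0.025,-0.034,0.01,0,1],
    [0.025,-0.034,0.01,0,1],
    [0,0,0,0,1],
  ],
)

```text
t: 1.65
ee_pos: [431.6, -73.9, 261.7]
orientation: [-3.117, -0.386, 0.002]
ft_force: [-0.4, -0.2, 0.2]
width: 87.9
```

Run:
```python
from h import *
im=grab('wrist','wrist1')
for o in lids(im): print(np.round(o,1))
go(446,-38,106,13.8)
```

```text
[ 588.  -154.3   89.8   43.6  -75.9   19.2]
[447.2 -39.1 115.7  95.6  13.7  19.2]
[ 460.7 -287.5  115.4   96.8  -12.5   19.3]
t 1.7 pos [431.1 -75.6 262.1] tilt [-1.3e-03 -6.0e-04 -1.0e+00] yaw 14.12 F [-0.  -0.1  0.1] w 87.6
turn 0.0056 shift after turn [ 23.6 -32.8 156.1]
```

View pics/wrist1.png

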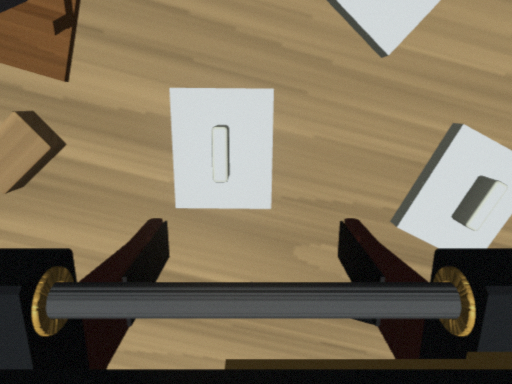

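>>> send_rows(
  rows=[
    [0.0122,-0.0159,0.03,0,1],
    [0.0122,-0.0159,0.03,0,1],
    [0,0,0.04,0,1],
    [0,0,0.03,0,1],
    [0,0,0,0,1],
  ],
)

```text
t: 2.2
ee_pos: [444.8, -41.5, 130.0]
orientation: [-3.117, -0.377, 0.011]
ft_force: [-0.9, 0.2, 0.8]
width: 88.0
```

Run:
```python
from h import *
im=grab('wrist','wrist2')
for o in lids(im): print(np.round(o,1))
go(447,-38.8,106,13.8)
```

```text
[ 585.8 -139.    24.    10.1   62.1   19.2]
[453.7 -37.2 102.5  95.6  13.7  19.2]
t 2.25 pos [445.9 -41.6 131.7] tilt [-0.004  -0.0014 -1.    ] yaw 13.79 F [0.1 0.6 0.3] w 87.5
turn -0.0002 shift after turn [ 1.9 -2.4 25.7]
```

View pics/wrist2.png

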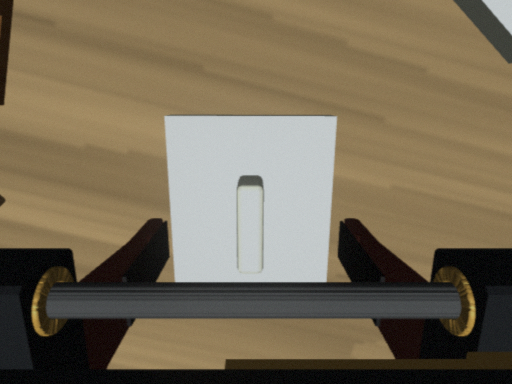

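>>> send_rows(
  rows=[
    [0.0019,-0.0024,0.012,0,1],
    [0,0,0.0135,0,1],
    [0,0,0,0,1],
    [0,0,0,0,-1],
    [0,0,0,0,-1],
  ],
)

```text
t: 2.75
ee_pos: [448.9, -38.2, 108.2]
orientation: [3.118, 0.379, 0.003]
ft_force: [-0.2, -0.0, 0.7]
width: 75.2
```

>>> send_rows(
  rows=[
    [0,0,0,0,-1],
    [0,0,0,0,-1],
    [0,0,0,0,-1],
    [0,0,0,0,-1],
  ],
)

```text
t: 3.15
ee_pos: [448.3, -38.0, 107.3]
orientation: [3.119, 0.379, 0.0]
ft_force: [-0.1, 1.8, 0.6]
width: 43.5
```

>>> send_rows(
  rows=[
    [0,0,0,0,-1],
    [0,0,0,0,-1],
    [0,0,0,0,-1],
    [0,0,0,0,-1],
    [0,0,0,0,-1],
  ],
)

```text
t: 3.65
ee_pos: [448.3, -38.1, 107.2]
orientation: [-3.119, -0.379, 0.0]
ft_force: [-0.4, -0.0, -0.4]
width: 13.3
```

>>> send_rows(
  rows=[
    [0,0,0,0,-1],
    [0,0,-0.02,0,-1],
    [0,0,-0.04,0,-1],
    [0,0,-0.04,0,-1],
    [0,0,0,0,-1],
  ],
)

```text
t: 4.15
ee_pos: [450.7, -38.3, 211.2]
orientation: [3.117, 0.379, 0.013]
ft_force: [0.2, -0.3, -1.1]
width: 14.3
```

Run:
```python
from h import *
im=grab('wrist','wrist3')
go(556,329.5,230,np.degrees(psi))
```

```text
t 4.2 pos [449.6 -38.2 209.3] tilt [ 0.0051  0.0019 -1.    ] yaw 13.86 F [ 0.1 -0.1 -0.1] w 13.7
turn 0.2798 shift after turn [  92.4 -371.4  -20.4]
```

View pics/wrist3.png

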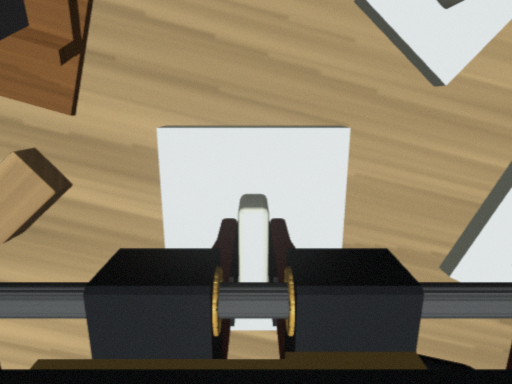

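>>> send_rows(
  rows=[
    [0,0,-0.03,0.14,-1],
    [0,0,-0.03,0.14,-1],
    [-0.001,-0.04,0,0,-1],
    [-0.001,-0.041,0,0,-1],
    [-0.001,-0.041,0,0,-1],
  ],
)

```text
t: 4.7
ee_pos: [449.3, 84.9, 266.0]
orientation: [3.141, -0.062, -0.003]
ft_force: [0.8, 0.3, -0.9]
width: 13.7
```

>>> send_rows(
  rows=[
    [-0.001,-0.041,0,0,-1],
    [-0.001,-0.041,0,0,-1],
    [-0.001,-0.041,0,0,-1],
    [-0.001,-0.041,0,0,-1],
    [-0.001,-0.041,0,0,-1],
  ],
)

```text
t: 5.2
ee_pos: [451.9, 290.4, 265.3]
orientation: [3.139, -0.06, -0.004]
ft_force: [1.3, -0.3, 0.2]
width: 13.7
```

>>> send_rows(
  rows=[
    [0,-0.04,0,0,-1],
    [0,0,0,0,-1],
    [0,0,0,0,-1],
  ],
)

```text
t: 5.5
ee_pos: [453.4, 329.0, 265.3]
orientation: [3.139, -0.057, -0.004]
ft_force: [1.1, -0.8, -1.5]
width: 13.9
```

Run:
```python
from h import *
im=grab('wrist','wrist4')
F=frame()
for c0 in [(555,329),(550,195)]:
    mask,n,m,W=rim(im,*c0); Q=W[mask]@F.T
    print(mask.sum(),n)
    lo=np.percentile(Q,1,0);hi=np.percentile(Q,99,0); c=np.r_[(lo+hi)[:2]/2,np.median(Q[:,2])]
    print('ext',(hi-lo).round(1),'centre',(c@F).round(1)); p=Q[:,:2].astype(np.float32);print(cv2.minAreaRect(p))
go(555,329,250,np.degrees(psi))
```

```text
3808 [-0.49077673  0.02287187  0.87098512]
ext [84.4 85.5  3.1] centre [545.9 329.3  93.8]
((508.5870056152344, 349.7973937988281), (85.86211395263672, 86.41153717041016), 0.224827840924263)
4390 [-0.50094299  0.01865279  0.86527926]
ext [84.  86.   3.5] centre [540.7 195.6  93.6]
((508.5184631347656, 215.78988647460938), (87.44348907470703, 86.03305053710938), 89.82476043701172)
t 5.55 pos [453.5 328.2 265.5] tilt [-0.0024  0.0022 -1.    ] yaw -2.15 F [-0.8  0.3 -0.9] w 13.9
turn 0.0005 shift after turn [101.4  -4.7  15.3]
```

View pics/wrist4.png

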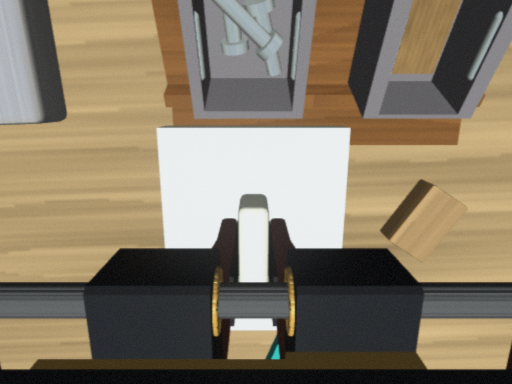

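>>> send_rows(
  rows=[
    [0.034,-0.0016,0,0,-1],
    [0.035,-0.0016,0,0,-1],
    [0.0354,-0.0016,0.01,0,-1],
    [0,0,0.013,0,-1],
    [0,0,0,0,-1],
  ],
)

```text
t: 6.05
ee_pos: [557.9, 327.3, 241.3]
orientation: [3.138, -0.064, -0.008]
ft_force: [-0.8, -1.2, -1.5]
width: 13.8
```

>>> send_rows(
  rows=[
    [0,0,0,0,-1],
    [0,0,0.004,0,-1],
    [0,0,0.003,0,-1],
    [0,0,0.003,0,-1],
    [0,0,0,0,-1],
  ],
)

```text
t: 6.55
ee_pos: [558.4, 329.9, 233.9]
orientation: [3.141, -0.059, -0.001]
ft_force: [0.5, -0.7, -0.3]
width: 14.3
```

>>> send_rows(
  rows=[
    [0,0,0.002,0,-1],
    [0,0,0.002,0,-1],
    [0,0,0.002,0,-1],
  ],
)

```text
t: 6.85
ee_pos: [558.5, 330.1, 229.8]
orientation: [-3.141, 0.06, 0.001]
ft_force: [-9.9, -1.9, 15.9]
width: 13.7
```

>>> send_rows(
  rows=[
    [0,0,0.002,0,-1],
    [0,0,0.002,0,-1],
    [0,0,0,0,-1],
  ],
)

```text
t: 7.15
ee_pos: [557.9, 330.1, 225.8]
orientation: [-3.141, 0.06, 0.002]
ft_force: [-7.8, -1.3, 13.0]
width: 13.5
```

>>> send_rows(
  rows=[
    [0,0,0.002,0,-1],
    [0,0,0.002,0,-1],
    [0,0,0,0,-1],
  ],
)

```text
t: 7.45
ee_pos: [557.8, 330.1, 221.7]
orientation: [-3.141, 0.06, 0.003]
ft_force: [-9.6, -0.7, 13.8]
width: 13.6
```

Run:
```python
from h import *
im=grab('scene','s1'); cv2.imwrite('pics/s1z.png',cv2.resize(im['color'][150:270,280:460],None,fx=4,fy=4,interpolation=cv2.INTER_CUBIC))
go(558,329,214)
```

```text
t 7.5 pos [557.8 330.1 221.7] tilt [-1.7e-03 -1.0e-04 -1.0e+00] yaw -2.18 F [-8.7 -1.3 13.1] w 13.9
turn -0.0 shift after turn [0.2 1.1 7.7]
```

View pics/s1z.png

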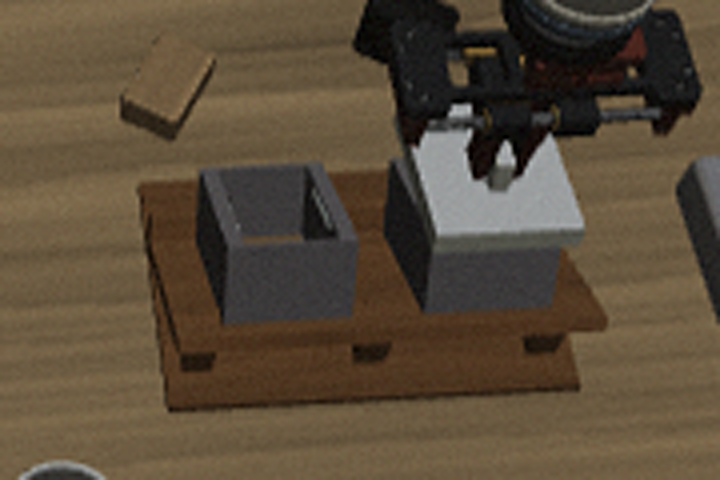

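The lid pivots in the grip at about 14 N, as planned. I'll keep lowering it.

>>> send_rows(
  rows=[
    [0,0,0.002,0,-1],
    [0,0,0.002,0,-1],
    [0,0,0.002,0,-1],
    [0,0,0,0,-1],
  ],
)

```text
t: 7.9
ee_pos: [557.5, 330.1, 215.8]
orientation: [-3.141, 0.06, 0.004]
ft_force: [-10.9, -1.6, 15.3]
width: 14.4
```

>>> send_rows(
  rows=[
    [0,0,0.0015,0,-1],
    [0,0,0.0015,0,-1],
    [0,0,0,0,-1],
  ],
)

```text
t: 8.2
ee_pos: [557.0, 330.1, 213.3]
orientation: [3.141, -0.06, -0.005]
ft_force: [-14.9, -2.6, 20.2]
width: 14.0
```

```bash
cat >> h.py <<'E'
def cap(im,c0,half=(85,75)):
    """tilted lid's cap: fit plane to white pixels near"""
    hsv=cv2.cvtColor(im['color'],cv2.COLOR_BGR2HSV);W=world(im)
    k=(hsv[...,1]<45)&(hsv[...,2]>115)&(abs(W[...,0]-c0[0])<half[0])&(abs(W[...,1]-c0[1])<half[1])&(W[...,2]>60)&(W[...,2]<190)
    P=W[k];rng=np.random.default_rng(0);best=(0,)
    for _ in range(2000):
        a,b,c=P[rng.integers(len(P),size=3)];n=np.cross(b-a,c-a);L=np.linalg.norm(n)
        if L<300: continue
        n/=L;n*=np.sign(n[2])
        if n[2]<.7: continue
        s=(abs((P-a)@n)<1.5).sum()
        if s>best[0]: best=(s,n,a)
    s,n,a=best;Q=P[abs((P-a)@n)<1.5];m=Q.mean(0);n=np.linalg.svd(Q-m)[2][2];n*=np.sign(n[2])
    mask=k&(abs((W-m)@n)<2)
    c,_=cv2.findContours(mask.astype(np.uint8),cv2.RETR_EXTERNAL,cv2.CHAIN_APPROX_NONE);c=max(c,key=len).reshape(-1,2)
    p=ray(im,c,n,n@m)
    ex=np.array([np.cos(psi),np.sin(psi),0]);ex-=n*(ex@n);ex/=np.linalg.norm(ex);ey=np.cross(n,ex)
    uv=np.c_[p@ex,p@ey].astype(np.float32)
    r=cv2.minAreaRect(uv);hu=cv2.boxPoints(r)
    ctr=ex*r[0][0]+ey*r[0][1]+n*(n@m)
    lo,hi=uv.min(0),uv.max(0)
    return dict(n=n,tilt=np.degrees(np.arctan2(-n[0],n[2])),rect=r,ctr=ctr,mid=ctr+4*n,N=mask.sum(),ext=hi-lo,edges=[ex*x+ey*((lo[1]+hi[1])/2)+n*(n@m) for x in (lo[0],hi[0])])
def show(d):
    print('tilt',d['tilt'].round(1),'n',d['n'].round(3),'N',d['N'],'ext',d['ext'].round(1),'ctr',d['ctr'].round(1),'mid',d['mid'].round(1),'ang',round(d['rect'][2],1),'edges',d['edges'][0].round(1),d['edges'][1].round(1))
E
python3 - <<'E'
from h import *
im=grab('scene','s2'); cv2.imwrite('pics/s2z.png',cv2.resize(im['color'][150:270,280:460],None,fx=4,fy=4,interpolation=cv2.INTER_CUBIC))
show(cap(im,(565,325))); im=grab('top','t2');cv2.imwrite('pics/t2z.png',cv2.resize(im['color'][110:230,60:240],None,fx=4,fy=4,interpolation=cv2.INTER_CUBIC))
show(cap(im,(565,325)))
go(558,329,214)
E
```

```text
tilt 20.6 n [-0.352  0.008  0.936] N 470 ext [95.5 95.1] ctr [565.5 328.2 133.1] mid [564.  328.2 136.8] ang 0.3 edges [521.  330.1 116.3] [610.3 326.5 149.9]
tilt 21.0 n [-0.358  0.012  0.933] N 447 ext [40.7 96.5] ctr [516.3 334.  115.8] mid [514.9 334.  119.5] ang 89.8 edges [497.3 334.7 108.5] [535.2 333.2 123.1]
t 8.3 pos [556.9 330.1 213.2] tilt [-3.5e-03  2.0e-04 -1.0e+00] yaw -2.18 F [-14.1  -1.   20.3] w 13.5
turn -0.0 shift after turn [ 1.1  1.1 -0.8]
```

View pics/s2z.png

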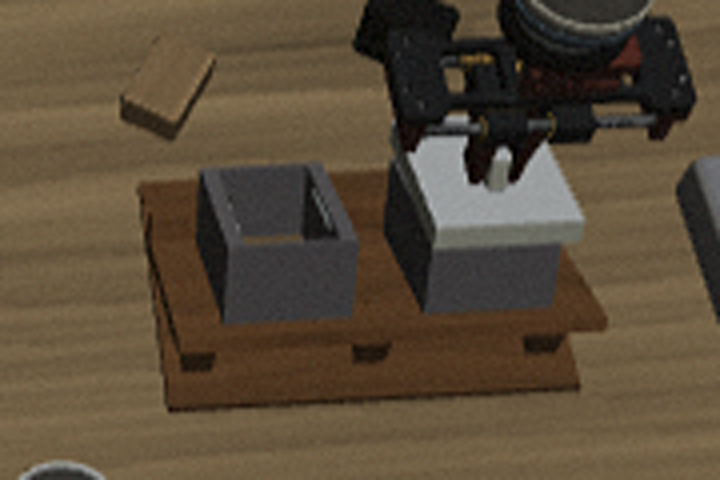

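View pics/t2z.png

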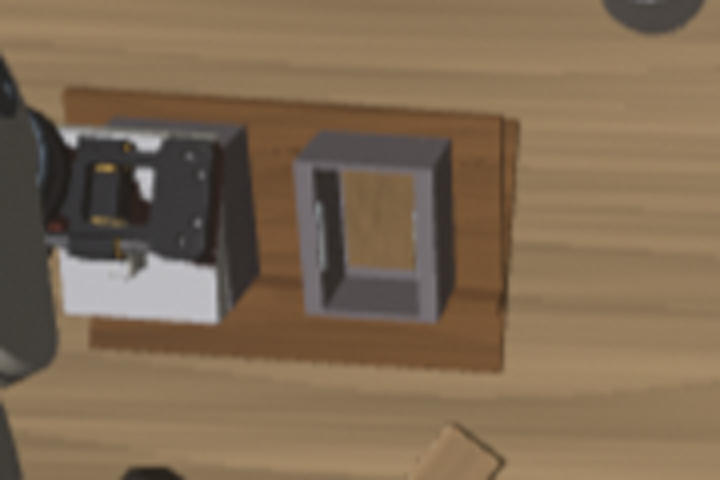

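>>> send_rows(
  rows=[
    [-0.0005,0,0.0015,0,-1],
    [-0.0005,0,0.0015,0,-1],
    [0,0,0,0,-1],
  ],
)

```text
t: 8.6
ee_pos: [556.0, 330.2, 210.2]
orientation: [3.141, -0.06, -0.005]
ft_force: [-15.3, -1.7, 19.5]
width: 13.8
```

>>> send_rows(
  rows=[
    [-0.0005,0,0.0015,0,-1],
    [-0.0005,0,0.0015,0,-1],
    [0,0,0,0,-1],
  ],
)

```text
t: 8.9
ee_pos: [555.5, 330.1, 208.3]
orientation: [-3.141, 0.06, 0.003]
ft_force: [-16.3, -5.1, 26.2]
width: 13.9
```

Run:
```python
from h import *
im=grab('scene','s3')
show(cap(im,(565,325)))
go(558,329,214)
```

```text
tilt 30.1 n [-0.501  0.013  0.865] N 449 ext [108.1  94.9] ctr [560.2 327.6 126.2] mid [558.2 327.7 129.6] ang 89.7 edges [513.4 329.7  99. ] [606.9 325.8 153.2]
t 8.95 pos [555.5 330.1 208.3] tilt [-0.0021 -0.     -1.    ] yaw -2.18 F [-15.4  -3.9  27.2] w 13.9
turn -0.0 shift after turn [ 2.6  1.  -5.7]
```

>>> send_rows(
  rows=[
    [-0.0015,0,-0.0036,0,-1],
    [0,0,0,0,-1],
    [-0.005,0,0.003,0,-1],
    [-0.0054,0,0.003,0,-1],
    [0,0,0,0,-1],
  ],
)

```text
t: 9.45
ee_pos: [543.7, 330.1, 201.7]
orientation: [3.14, -0.06, -0.003]
ft_force: [-2.2, -0.3, -0.5]
width: 13.7
```

```bash
cat >> h.py <<'E'
def rel(d,c=(556.8,327.6,100.3)):
    e=d['edges'][1]; F=frame(); 
    t=np.radians(d['tilt']);ctr=e-58*np.array([np.cos(t)*np.cos(psi),np.cos(t)*np.sin(psi),np.sin(t)])
    print('cap centre from top edge',ctr.round(1),'slope uvw of mid',(F@(ctr+4*d['n']-np.array(c))).round(1))
E
python3 - <<'E'
from h import *
im=grab('scene','s4')
d=cap(im,(555,325));show(d);rel(d)
go(558,329,214)
d=cap(load('s3'),(565,325));rel(d)
E
```

```text
tilt 29.5 n [-0.492  0.021  0.87 ] N 460 ext [111.9  95.8] ctr [547.9 328.5 119. ] mid [545.9 328.6 122.5] ang 88.9 edges [499.  329.7  91.4] [596.3 326.1 146.5]
cap centre from top edge [545.9 328.  118. ] slope uvw of mid [-0.6  0.  24.8]
t 9.5 pos [544.  330.2 202. ] tilt [-0.0018  0.001  -1.    ] yaw -2.17 F [-1.1 -0.7  0.3] w 13.8
turn -0.0 shift after turn [ 14.    0.6 -12.1]
cap centre from top edge [556.7 327.7 124.1] slope uvw of mid [11.8  0.  24.7]
```

>>> send_rows(
  rows=[
    [0.001,0,0.001,0,-1],
    [0.0007,0,0.0013,0,-1],
    [0,0,0,0,-1],
  ],
)

```text
t: 9.8
ee_pos: [544.8, 330.0, 201.6]
orientation: [3.14, -0.06, -0.007]
ft_force: [-14.2, -3.8, 16.6]
width: 14.0
```

>>> send_rows(
  rows=[
    [0.0007,0,0.0013,0,-1],
    [0.0007,0,0.0013,0,-1],
    [0,0,0,0,-1],
  ],
)

```text
t: 10.1
ee_pos: [545.4, 329.7, 201.0]
orientation: [3.139, -0.06, -0.01]
ft_force: [-22.2, -8.0, 35.6]
width: 14.0
```

>>> send_rows(
  rows=[
    [-0.001,0,-0.002,0,-1],
    [0,0,0,0,-1],
  ],
)

```text
t: 10.3
ee_pos: [545.0, 329.9, 201.4]
orientation: [3.14, -0.059, -0.007]
ft_force: [-15.2, -3.8, 21.4]
width: 13.8
```

Run:
```python
from h import *
im=grab('scene','s5')
d=cap(im,(555,325));show(d);rel(d)
go(558,329,214)
```

```text
tilt 29.7 n [-0.495  0.009  0.869] N 472 ext [111.6  95.5] ctr [548.7 327.5 118.5] mid [546.7 327.5 121.9] ang 0.2 edges [500.3 329.7  90.9] [597.1 325.5 146.1]
cap centre from top edge [546.8 327.4 117.4] slope uvw of mid [-0.1 -0.7 23.8]
t 10.35 pos [545.  329.8 201.4] tilt [-0.0045  0.0016 -1.    ] yaw -2.17 F [-14.6  -4.1  20.4] w 13.9
turn -0.0 shift after turn [ 13.    0.4 -12.7]
```

>>> send_rows(
  rows=[
    [-0.0003,-0.002,-0.0007,0,-1],
    [0,0,0,0,-1],
  ],
)

```text
t: 10.55
ee_pos: [544.8, 331.2, 201.7]
orientation: [3.138, -0.059, -0.008]
ft_force: [-13.2, -7.2, 19.8]
width: 13.8
```

>>> send_rows(
  rows=[
    [0.0025,0,-0.0014,0,-1],
    [0,0,0,0,-1],
  ],
)

```text
t: 10.75
ee_pos: [545.7, 331.1, 202.0]
orientation: [3.137, -0.059, -0.014]
ft_force: [-18.2, -4.9, 16.5]
width: 13.4
```

>>> send_rows(
  rows=[
    [-0.0025,0,0.0014,0,-1],
    [-0.0025,0,0.0014,0,-1],
    [0,0,0,0,-1],
  ],
)

```text
t: 11.05
ee_pos: [543.8, 332.1, 201.2]
orientation: [3.141, -0.059, -0.001]
ft_force: [-9.4, -4.5, 20.3]
width: 14.3
```

>>> send_rows(
  rows=[
    [0,0.002,0,0,-1],
    [0,0.002,0,0,-1],
    [0,0,0,0,-1],
  ],
)

```text
t: 11.35
ee_pos: [544.0, 330.1, 201.1]
orientation: [-3.137, 0.06, -0.001]
ft_force: [-8.6, 3.7, 15.1]
width: 13.5
```

>>> send_rows(
  rows=[
    [0.0025,0,-0.0014,0,-1],
    [0.0025,0,-0.0014,0,-1],
    [0,0,0,0,-1],
  ],
)

```text
t: 11.65
ee_pos: [547.6, 329.2, 202.3]
orientation: [-3.14, 0.061, 0.006]
ft_force: [-9.8, 5.4, 7.8]
width: 13.7
```

All search offsets stay at plug-on-rim height, so lid A is wrong. I'll put it back.

>>> send_rows(
  rows=[
    [-0.002,0,-0.02,0,-1],
    [0,0,-0.04,0,-1],
    [-0.02,0.02,-0.01,0,-1],
    [-0.02,0.04,0,0,-1],
    [-0.02,0.042,0,0,-1],
  ],
)

```text
t: 12.15
ee_pos: [482.8, 228.1, 272.2]
orientation: [-3.141, 0.058, -0.002]
ft_force: [-0.1, -1.7, -1.2]
width: 13.7
```

>>> send_rows(
  rows=[
    [-0.01,0.045,0,0,-1],
    [0,0.045,0,0,-1],
    [0,0.045,0,0,-1],
    [0,0.045,0,0,-1],
    [0,0.045,0,0,-1],
  ],
)

```text
t: 12.65
ee_pos: [464.5, 2.4, 272.1]
orientation: [3.141, -0.06, 0.001]
ft_force: [1.1, -0.9, -0.5]
width: 13.9
```

>>> send_rows(
  rows=[
    [0,0.04,0.03,0,-1],
    [0,0,0.04,0,-1],
    [0,0,0.04,0,-1],
    [0,0,0,0,-1],
  ],
)

```text
t: 13.05
ee_pos: [460.3, -36.2, 158.0]
orientation: [-3.14, 0.062, 0.014]
ft_force: [-0.7, 0.8, -1.2]
width: 14.0
```

>>> send_rows(
  rows=[
    [-0.01,0,0.02,0,-1],
    [0,0,0.009,0,-1],
    [0,0,0.004,0,-1],
    [0,0,0.003,0,-1],
    [0,0,0.003,0,-1],
  ],
)

```text
t: 13.55
ee_pos: [457.0, -35.4, 125.5]
orientation: [3.141, -0.06, 0.013]
ft_force: [4.7, 1.4, 12.4]
width: 14.1
```

>>> send_rows(
  rows=[
    [0,0,0.003,0,-1],
    [0,0,0.003,0,-1],
    [0,0,0.002,0,-1],
    [0,0,0.001,0,-1],
    [0,0,0,0,-1],
  ],
)

```text
t: 14.05
ee_pos: [459.1, -35.7, 117.3]
orientation: [3.14, -0.059, 0.02]
ft_force: [5.9, -0.3, 11.0]
width: 14.3
```

>>> send_rows(
  rows=[
    [0,0,0.003,0,-1],
    [0,0,0.003,0,-1],
    [0,0,0.002,0,-1],
    [0,0,0,0,-1],
  ],
)

```text
t: 14.45
ee_pos: [457.9, -35.7, 108.7]
orientation: [3.14, -0.059, 0.015]
ft_force: [4.3, 0.2, 7.0]
width: 13.8
```

Run:
```python
from h import *
im=grab('scene','s6');d=None
cv2.imwrite('pics/s6z.png',cv2.resize(im['color'][140:260,180:360],None,fx=4,fy=4,interpolation=cv2.INTER_CUBIC))
go(447,-39,107)
```

```text
t 14.5 pos [457.7 -35.6 108.6] tilt [ 9.3e-03  6.0e-04 -1.0e+00] yaw -2.16 F [ 4.5 -0.3  6.8] w 13.7
turn -0.0 shift after turn [-10.5   3.8   1.6]
```

View pics/s6z.png

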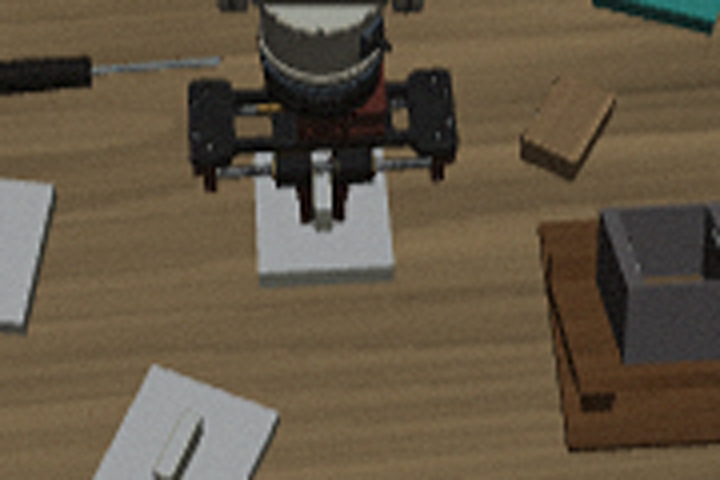

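>>> send_rows(
  rows=[
    [0,0,0.002,0,-1],
    [0,0,0.001,0,-1],
    [0,0,0,0,0.0],
    [0,0,0,0,0.0],
    [0,0,0,0,0.0],
  ],
)

```text
t: 15.0
ee_pos: [453.5, -35.3, 103.5]
orientation: [3.141, -0.06, 0.001]
ft_force: [-0.5, -1.1, -0.1]
width: 34.7
```

>>> send_rows(
  rows=[
    [0,0,0,0,0.5],
    [0,0,-0.03,0,1],
    [0,0,-0.05,0,1],
    [0,0,-0.05,0.15,1],
    [0,0,-0.01,0.15,1],
  ],
)

```text
t: 15.5
ee_pos: [455.2, -35.6, 247.7]
orientation: [-3.095, 0.538, -0.012]
ft_force: [0.3, -0.8, 0.0]
width: 74.5
```

Run:
```python
from h import *
im=grab('scene','s7')
for o in lids(im): print(np.round(o,1))
go(590,-149,230,-28.)
```

```text
[457.7 -37.3 116.8  95.6  -2.3  20.1]
[ 460.9 -290.   116.7   95.9  -12.5   20.3]
[ 641.4 -151.   116.6   95.9  -28.    20.3]
t 15.55 pos [455.  -35.6 247.2] tilt [ 0.007  -0.0018 -1.    ] yaw -20.16 F [ 0.6 -0.   1.1] w 78.5
turn 0.1368 shift after turn [172.3  36.8  18.2]
```

>>> send_rows(
  rows=[
    [0,0,0,0.137,1],
    [0.04,0.0026,0,0,1],
    [0.044,0.0026,0,0,1],
    [0.044,0.0026,0,0,1],
    [0.044,0.0026,0.02,0,1],
  ],
)

```text
t: 16.05
ee_pos: [603.6, -124.5, 223.7]
orientation: [-3.054, 0.735, -0.005]
ft_force: [0.4, 0.7, 0.4]
width: 87.9
```

>>> send_rows(
  rows=[
    [0.0453,0.0026,0.02,0,1],
    [0,0,0.04,0,1],
    [0,0,0.035,0,1],
    [0,0,0,0,1],
    [0,0,0,0,1],
  ],
)

```text
t: 16.55
ee_pos: [639.7, -146.2, 126.9]
orientation: [3.054, -0.737, -0.005]
ft_force: [0.4, 0.2, 1.0]
width: 87.4
```

Run:
```python
from h import *
im=grab('wrist','w5')
go(641,-149,107,-28.)
```

```text
t 16.6 pos [ 640.7 -146.4  128.5] tilt [ 1.e-04 -1.e-04 -1.e+00] yaw -27.15 F [ 0.7 -0.4 -0.2] w 87.6
turn 0.0148 shift after turn [ 1.5  2.2 21.5]
```

View pics/w5.png

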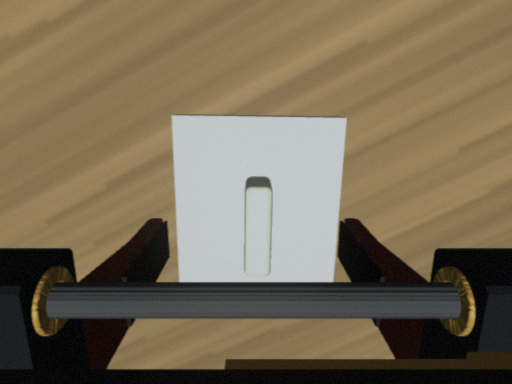

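>>> send_rows(
  rows=[
    [0.0012,0.0022,0.0115,0.015,1],
    [0,0,0.01,0,1],
    [0,0,0,0,-1],
    [0,0,0,0,-1],
    [0,0,0,0,-1],
  ],
)

```text
t: 17.1
ee_pos: [640.8, -149.0, 106.9]
orientation: [-3.048, 0.762, -0.001]
ft_force: [0.0, 0.4, 0.1]
width: 67.3
```

>>> send_rows(
  rows=[
    [0,0,0,0,-1],
    [0,0,0,0,-1],
    [0,0,0,0,-1],
    [0,0,0,0,-1],
    [0,0,0,0,-1],
  ],
)

```text
t: 17.6
ee_pos: [640.5, -148.9, 106.5]
orientation: [-3.048, 0.762, -0.0]
ft_force: [0.2, -0.2, -1.0]
width: 27.2
```

>>> send_rows(
  rows=[
    [0,0,0,0,-1],
    [0,0,0,0,-1],
    [0,0,0,0,-1],
    [0,0,0,0,-1],
  ],
)

```text
t: 18.0
ee_pos: [640.5, -148.9, 106.5]
orientation: [3.048, -0.762, -0.0]
ft_force: [0.9, -0.5, 1.0]
width: 13.8
```

Run:
```python
from h import *
go(558.5,328.5,270,-2.18)
```

```text
t 18.0 pos [ 640.5 -148.9  106.5] tilt [-0.  0. -1.] yaw -28.08 F [ 0.9 -0.5  1. ] w 13.8
turn -0.4521 shift after turn [-100.1 -473.9 -163.5]
```

>>> send_rows(
  rows=[
    [0,0,-0.04,0,-1],
    [0,0,-0.04,-0.113,-1],
    [0,0,-0.04,-0.113,-1],
    [0,0,-0.04,-0.113,-1],
    [0,0,0,-0.113,-1],
  ],
)

```text
t: 18.5
ee_pos: [643.2, -149.6, 272.9]
orientation: [3.139, -0.053, 0.016]
ft_force: [1.4, -0.3, -1.4]
width: 13.6
```

>>> send_rows(
  rows=[
    [-0.0091,-0.0431,0,0,-1],
    [-0.0091,-0.0431,0,0,-1],
    [-0.0091,-0.0431,0,0,-1],
    [-0.0091,-0.0431,0,0,-1],
    [-0.0091,-0.0431,0,0,-1],
  ],
)

```text
t: 19.0
ee_pos: [602.6, 69.7, 266.4]
orientation: [-3.141, 0.06, 0.0]
ft_force: [0.1, -0.2, -1.3]
width: 13.6
```

>>> send_rows(
  rows=[
    [-0.0091,-0.0431,0,0,-1],
    [-0.0091,-0.0431,0,0,-1],
    [-0.0091,-0.0431,0,0,-1],
    [-0.0091,-0.0431,0,0,-1],
    [-0.0091,-0.0431,0,0,-1],
  ],
)

```text
t: 19.5
ee_pos: [565.3, 286.9, 266.4]
orientation: [3.141, -0.06, -0.0]
ft_force: [0.6, 0.4, -1.0]
width: 13.8
```

>>> send_rows(
  rows=[
    [-0.0091,-0.0431,0,0,-1],
    [0,0,0.015,0,-1],
    [0,0,0,0,-1],
    [0,0,0,0,-1],
  ],
)

```text
t: 19.9
ee_pos: [558.3, 327.6, 250.7]
orientation: [3.14, -0.061, -0.003]
ft_force: [0.1, -0.4, -0.8]
width: 13.4
```

Run:
```python
from h import *
go(558.5,330,234,-2.18)
im=grab('wrist','w6')
im=grab('scene','s8');d=cap(im,(555,325));show(d)
```

```text
t 19.9 pos [558.3 327.6 250.7] tilt [-0.0017  0.0014 -1.    ] yaw -2.21 F [ 0.1 -0.4 -0.8] w 13.4
turn -0.0006 shift after turn [ 0.1 -2.4 16.7]
tilt 0.5 n [-0.01  -0.006  1.   ] N 596 ext [92.5 95.3] ctr [572.7 325.4 164.9] mid [572.7 325.4 168.9] ang 89.6 edges [526.5 327.2 164.5] [618.9 323.6 165.3]
```

View pics/w6.png

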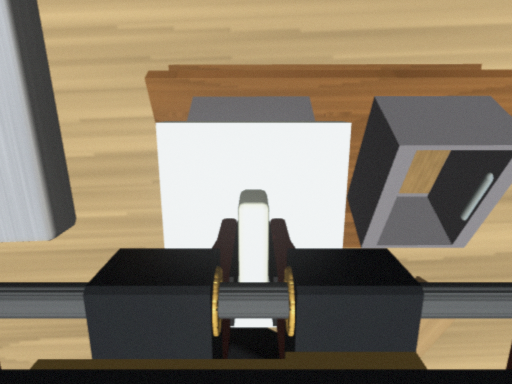

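>>> send_rows(
  rows=[
    [0,-0.0022,0.01,0,-1],
    [0,0,0.006,0,-1],
    [0,0,0.003,0,-1],
    [0,0,0.003,0,-1],
    [0,0,0.003,0,-1],
  ],
)

```text
t: 20.5
ee_pos: [557.8, 330.4, 227.5]
orientation: [3.14, -0.061, -0.004]
ft_force: [-10.9, -2.9, 12.7]
width: 14.0
```

>>> send_rows(
  rows=[
    [0,0,0.003,0,-1],
    [0,0,0.003,0,-1],
    [0,0,0.002,0,-1],
    [0,0,0.002,0,-1],
    [0,0,0,0,-1],
  ],
)

```text
t: 21.0
ee_pos: [557.2, 330.4, 217.2]
orientation: [3.14, -0.061, -0.005]
ft_force: [-8.9, -3.0, 10.8]
width: 13.7
```

>>> send_rows(
  rows=[
    [0,0,0.002,0,-1],
    [-0.0005,0,0.002,0,-1],
    [-0.0005,0,0.0015,0,-1],
    [-0.0005,0,0.0015,0,-1],
    [0,0,0,0,-1],
  ],
)

```text
t: 21.5
ee_pos: [555.7, 330.4, 210.8]
orientation: [3.14, -0.06, -0.005]
ft_force: [-11.8, -2.9, 15.0]
width: 13.9
```

Run:
```python
from h import *
go(555.5,330,208.3,-2.18)
im=grab('scene','s9');d=cap(im,(555,325));show(d);rel(d)
```

```text
t 21.5 pos [555.7 330.4 210.8] tilt [-0.003   0.0011 -1.    ] yaw -2.21 F [-11.8  -2.9  15. ] w 13.9
turn -0.0005 shift after turn [-0.2  0.4  2.5]
tilt 26.2 n [-0.441  0.014  0.897] N 491 ext [106.6  95.1] ctr [563.3 328.3 130.2] mid [561.5 328.3 133.8] ang 89.6 edges [515.3 329.9 106.6] [610.9 326.1 153.6]
cap centre from top edge [558.9 328.1 128.1] slope uvw of mid [15.9  0.6 27. ]
```

Tilt is 26°. I'll go a bit further.

>>> send_rows(
  rows=[
    [-0.0005,0,0.0015,0,-1],
    [-0.0005,0,0.0015,0,-1],
    [-0.0005,0,0.001,0,-1],
    [0,0,0,0,-1],
  ],
)

```text
t: 21.95
ee_pos: [555.1, 330.4, 207.7]
orientation: [3.14, -0.06, -0.002]
ft_force: [-11.0, -5.6, 19.4]
width: 13.8
```

Run:
```python
from h import *
go(555.5,330,208.3,-2.18)
im=grab('scene','s10');d=cap(im,(555,325));show(d);rel(d)
```

```text
t 21.95 pos [555.1 330.4 207.7] tilt [-1.1e-03  8.0e-04 -1.0e+00] yaw -2.21 F [-11.   -5.6  19.4] w 13.8
turn -0.0005 shift after turn [ 0.4  0.4 -0.6]
tilt 31.5 n [-0.522  0.028  0.852] N 470 ext [116.8  96.1] ctr [558.6 328.1 124.1] mid [556.5 328.2 127.5] ang 89.6 edges [508.8 329.5  93.6] [608.3 326.3 154.6]
cap centre from top edge [558.8 328.1 124.3] slope uvw of mid [13.7  0.7 23.8]
```

>>> send_rows(
  rows=[
    [-0.0015,0,-0.003,0,-1],
    [0,0.0006,0,0,-1],
    [-0.006,0,0.0034,0,-1],
    [-0.0057,0,0.0034,0,-1],
    [0,0,0,0,-1],
  ],
)

```text
t: 22.5
ee_pos: [542.3, 330.9, 201.2]
orientation: [3.141, -0.059, 0.001]
ft_force: [2.6, -0.1, -0.1]
width: 14.5
```

Run:
```python
from h import *
go(545,330,202,-2.18)
im=grab('scene','s11');d=cap(im,(555,325));show(d);rel(d)
```

```text
t 22.5 pos [542.3 330.9 201.2] tilt [ 9.e-04  2.e-04 -1.e+00] yaw -2.16 F [ 2.6 -0.1 -0.1] w 14.5
turn 0.0004 shift after turn [ 2.7  0.8 -0.8]
tilt 31.1 n [-0.516  0.017  0.856] N 472 ext [117.7  95.2] ctr [547.3 328.5 118.4] mid [545.2 328.6 121.9] ang 0.2 edges [497.  330.6  88.1] [597.7 326.6 148.9]
cap centre from top edge [548.1 328.5 118.9] slope uvw of mid [ 1.7  0.5 24.5]
```

>>> send_rows(
  rows=[
    [-0.0004,0.0005,0.0014,0,-1],
    [0.0005,0,0.0009,0,-1],
    [0,0,0,0,-1],
  ],
)

```text
t: 22.85
ee_pos: [543.1, 330.7, 200.2]
orientation: [-3.14, 0.06, -0.002]
ft_force: [2.1, 0.1, 6.5]
width: 14.2
```

>>> send_rows(
  rows=[
    [0.0007,0,0.0013,0,-1],
    [0.0007,0,0.0013,0,-1],
    [0,0,0,0,-1],
  ],
)

```text
t: 23.15
ee_pos: [545.1, 330.6, 198.6]
orientation: [-3.14, 0.06, -0.004]
ft_force: [1.8, -2.3, 11.9]
width: 14.1
```

>>> send_rows(
  rows=[
    [0.0007,0,0.0013,0,-1],
    [0.0007,0,0.0013,0,-1],
    [0,0,0,0,-1],
  ],
)

```text
t: 23.45
ee_pos: [546.9, 330.6, 196.9]
orientation: [-3.14, 0.06, -0.005]
ft_force: [0.9, -4.2, 17.1]
width: 13.9
```

Run:
```python
from h import *
go(545,330,202,-2.18)
im=grab('scene','s12');d=cap(im,(555,325));show(d);rel(d)
cv2.imwrite('pics/s12z.png',cv2.resize(im['color'][150:270,280:460],None,fx=4,fy=4,interpolation=cv2.INTER_CUBIC))
```

```text
t 23.45 pos [546.9 330.6 196.9] tilt [ 0.0034 -0.0015 -1.    ] yaw -2.19 F [ 0.9 -4.2 17.1] w 13.9
turn -0.0002 shift after turn [-1.8  0.6 -5.1]
tilt 25.7 n [-0.434  0.018  0.901] N 485 ext [107.6  95.7] ctr [555.2 328.4 115.8] mid [553.5 328.5 119.4] ang 87.5 edges [506.1 330.2  92.1] [602.9 326.6 138.9]
cap centre from top edge [550.7 328.5 113.7] slope uvw of mid [ 1.6  0.7 18.6]
```

View pics/s12z.png

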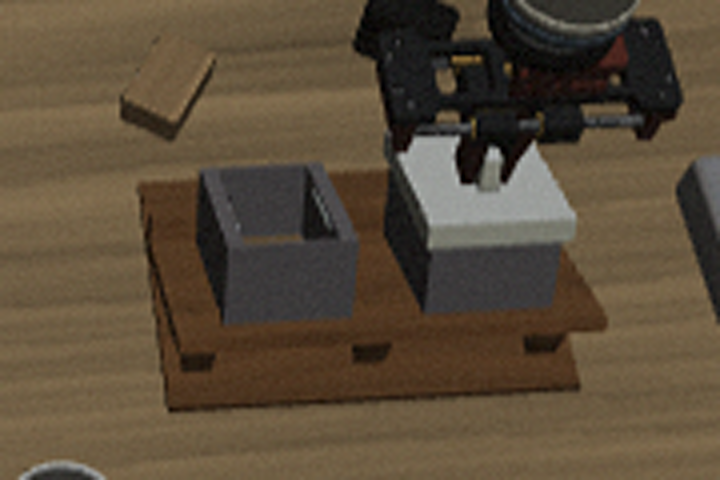

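>>> send_rows(
  rows=[
    [0.001,0,-0.0015,0,-1],
    [0.001,0,-0.0006,0,-1],
    [0,0,0,0,-1],
  ],
)

```text
t: 23.8
ee_pos: [547.3, 330.3, 196.9]
orientation: [-3.141, 0.061, 0.001]
ft_force: [-0.7, -1.3, 8.2]
width: 14.0
```

Run:
```python
from h import *
go(545,330,202,-2.18)
im=grab('scene','s13');d=cap(im,(555,325));show(d);rel(d)
```

```text
t 23.8 pos [547.3 330.3 196.9] tilt [-5.e-04 -3.e-04 -1.e+00] yaw -2.21 F [-0.7 -1.3  8.2] w 14.0
turn -0.0006 shift after turn [-2.3  0.4 -5.1]
tilt 26.0 n [-0.438  0.025  0.899] N 462 ext [107.8  96.4] ctr [555.  328.3 115.1] mid [553.2 328.4 118.7] ang 89.3 edges [506.5 329.9  91.4] [603.4 326.7 138.7]
cap centre from top edge [551.3 328.7 113.3] slope uvw of mid [ 2.   0.9 18. ]
```

>>> send_rows(
  rows=[
    [0.0015,0,-0.0006,0,-1],
    [0.001,0,-0.0003,0,-1],
    [0,0,0,0,-1],
  ],
)

```text
t: 24.15
ee_pos: [548.2, 330.1, 196.7]
orientation: [3.14, -0.061, -0.007]
ft_force: [-4.7, 0.2, 6.6]
width: 13.8
```

>>> send_rows(
  rows=[
    [0.0003,0,0.0015,0,-1],
    [0,0,0.0015,0,-1],
    [0,0,0,0,-1],
  ],
)

```text
t: 24.45
ee_pos: [549.5, 330.2, 195.3]
orientation: [3.141, -0.06, -0.003]
ft_force: [-4.6, -2.3, 15.1]
width: 13.8
```

Run:
```python
from h import *
go(545,330,202,-2.18)
im=grab('scene','s14');d=cap(im,(555,325));show(d);rel(d)
```

```text
t 24.45 pos [549.5 330.2 195.3] tilt [-1.7e-03  3.0e-04 -1.0e+00] yaw -2.19 F [-4.6 -2.3 15.1] w 13.8
turn -0.0002 shift after turn [-4.5  0.3 -6.6]
tilt 23.8 n [-0.404  0.023  0.914] N 465 ext [104.2  96.3] ctr [559.1 328.  115.1] mid [557.5 328.1 118.8] ang 89.6 edges [511.4 329.7  94. ] [606.6 326.4 136.1]
cap centre from top edge [553.6 328.4 112.7] slope uvw of mid [ 3.8  0.7 16.3]
```

Run:
```python
from h import *
im=grab('top','t3');d=cap(im,(545,330));show(d)
F=frame();c=np.array([553.8,331.9,100.4])
e=d['edges'][0];print('lower cap edge uvw',(F@(e-c)).round(1))
d2=cap(load('s14'),(555,325));print('upper cap edge uvw',(F@(d2['edges'][1]-np.array([556.8,327.6,100.3]))).round(1))
cv2.imwrite('pics/t3z.png',cv2.resize(im['color'][110:230,60:240],None,fx=4,fy=4,interpolation=cv2.INTER_CUBIC))
```

```text
tilt 23.3 n [-0.395  0.013  0.919] N 436 ext [35.6 96.1] ctr [508.6 335.1  94.7] mid [507.  335.1  98.4] ang 87.4 edges [493.6 335.1  88.3] [526.3 333.8 102.4]
lower cap edge uvw [-58.2   0.9  19.6]
upper cap edge uvw [61.   0.7  6.1]
```

View pics/t3z.png

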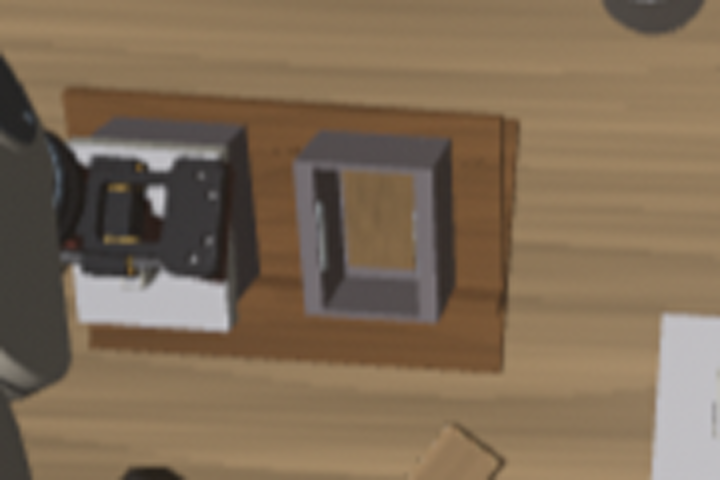

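>>> send_rows(
  rows=[
    [0,0,-0.0005,0,-0.3],
    [0,0,0,0,-0.3],
    [0,0,0,0,-0.3],
    [0,0,0,0,-0.3],
    [0,0,-0.02,0,-0.3],
  ],
)

```text
t: 25.05
ee_pos: [548.7, 329.2, 211.9]
orientation: [3.138, -0.06, -0.007]
ft_force: [0.7, -0.1, -0.6]
width: 30.8
```

>>> send_rows(
  rows=[
    [0,0,-0.03,0,-0.3],
    [-0.02,0,0,0,-1],
    [-0.02,0,0,0,-1],
    [0,0,0,0,-1],
    [0,0,0,0,-1],
  ],
)

```text
t: 25.55
ee_pos: [510.3, 331.7, 244.4]
orientation: [3.141, -0.059, 0.0]
ft_force: [0.6, 0.7, -0.2]
width: 2.5
```

Run:
```python
from h import *
go(503.5,329.5,180,-2.18)
im=grab('scene','s15');d=cap(im,(555,325));show(d);rel(d)
cv2.imwrite('pics/s15z.png',cv2.resize(im['color'][150:270,280:460],None,fx=4,fy=4,interpolation=cv2.INTER_CUBIC))
F=frame();print([(F@(e-np.array([556.8,327.6,100.3]))).round(1) for e in d['edges']])
```

```text
t 25.55 pos [510.3 331.7 244.4] tilt [ 1.e-04  2.e-04 -1.e+00] yaw -2.16 F [ 0.6  0.7 -0.2] w 2.5
turn 0.0004 shift after turn [-6.8  2.4 64.4]
tilt 21.8 n [-0.371  0.018  0.928] N 665 ext [119.3  95.2] ctr [552.  327.3 110.9] mid [550.5 327.4 114.7] ang 89.8 edges [496.5 329.5  88.7] [607.2 325.5 133. ]
cap centre from top edge [553.4 327.5 111.5] slope uvw of mid [ 3.2 -0.2 15.4]
[array([-58. ,  -0.4,  20.1]), array([60.1, -0.2,  3.1])]
```

View pics/s15z.png

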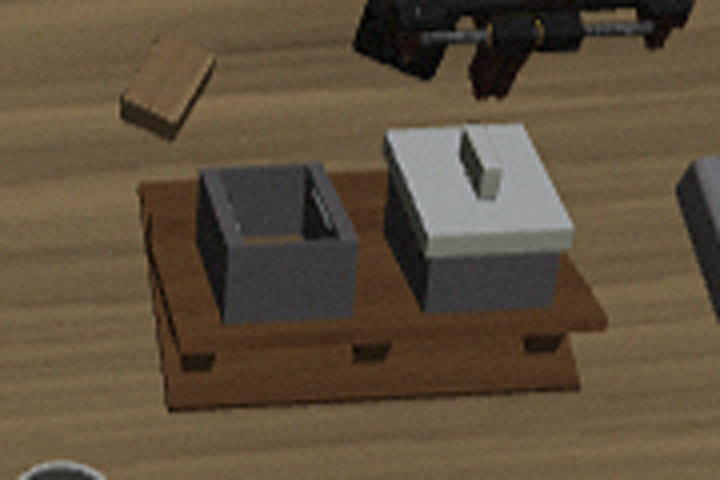

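>>> send_rows(
  rows=[
    [-0.0068,0.0015,0.03,0,-1],
    [0,0,0.025,0,-1],
    [0,0,0.006,0,-1],
    [0,0,0,0,-1],
  ],
)

```text
t: 26.0
ee_pos: [503.6, 330.1, 182.6]
orientation: [3.14, -0.061, -0.003]
ft_force: [0.0, -0.3, -0.2]
width: 0.6
```

>>> send_rows(
  rows=[
    [0,0,0.003,0,-1],
    [0,0,0.003,0,-1],
    [0,0,0,0,-1],
  ],
)

```text
t: 26.3
ee_pos: [503.7, 330.5, 178.1]
orientation: [-3.141, 0.06, -0.001]
ft_force: [0.6, 0.7, -0.6]
width: 0.5
```

>>> send_rows(
  rows=[
    [0,0,0.0015,0,-1],
    [0,0,0.0015,0,-1],
    [0,0,0,0,-1],
  ],
)

```text
t: 26.6
ee_pos: [503.9, 330.6, 175.7]
orientation: [-3.14, 0.06, -0.002]
ft_force: [-0.5, -1.0, 8.0]
width: 0.2
```

>>> send_rows(
  rows=[
    [0,0,0.0015,0,-1],
    [0,0,0.001,0,-1],
    [0,0,0,0,-1],
  ],
)

```text
t: 26.9
ee_pos: [504.1, 330.7, 175.2]
orientation: [-3.14, 0.06, -0.003]
ft_force: [-6.3, -5.1, 23.1]
width: 0.2
```

Run:
```python
from h import *
im=grab('scene','s16');d=cap(im,(555,325));show(d);rel(d)
F=frame();print([(F@(e-np.array([556.8,327.6,100.3]))).round(1) for e in d['edges']])
im=grab('top','t4');d=cap(im,(545,330));show(d)
print([(F@(e-np.array([553.8,331.9,100.4]))).round(1) for e in d['edges']])
```

```text
tilt 22.1 n [-0.375  0.016  0.927] N 643 ext [119.4  95.1] ctr [552.1 327.3 111. ] mid [550.6 327.3 114.8] ang 89.7 edges [496.7 329.5  88.6] [607.2 325.4 133.4]
cap centre from top edge [553.5 327.4 111.6] slope uvw of mid [ 3.4 -0.3 15.4]
[array([-58. ,  -0.4,  19.9]), array([60.3, -0.3,  3.4])]
tilt 21.8 n [-0.372  0.011  0.928] N 712 ext [67.4 97.3] ctr [570.7 331.2 119.4] mid [569.2 331.3 123.1] ang 90.0 edges [539.4 332.4 106.9] [602. 330. 132.]
[array([-9.2, -0. , 12.8]), array([57.5, -0.1,  3.2])]
```

Even at 23 N the lower end stays on the rim, while the upper end dropped in with no catch resistance. So lid C is too long and narrow. Lid A was too wide, which leaves lid B. I'll remove C.

>>> send_rows(
  rows=[
    [0,0,-0.04,0,-0.3],
    [0,0,-0.03,0,-0.3],
    [0.02,0,0,0,-0.3],
    [0.021,0,0,0,-0.3],
    [0,0,0,0,-0.3],
  ],
)

```text
t: 27.5
ee_pos: [546.4, 328.9, 242.9]
orientation: [-3.14, 0.062, -0.004]
ft_force: [-0.3, -0.2, 0.2]
width: 30.5
```

Run:
```python
from h import *
go(545,329.5,196,-2.18)
```

```text
t 27.5 pos [546.4 328.9 242.9] tilt [ 0.0026 -0.0014 -1.    ] yaw -2.25 F [-0.3 -0.2  0.2] w 30.5
turn -0.0011 shift after turn [-1.5 -0.5 46.9]
```

>>> send_rows(
  rows=[
    [-0.001,-0.0005,0.03,0,-0.3],
    [0,0,0.016,0,-0.3],
    [0,0,0,0,-1],
    [0,0,0,0,-1],
    [0,0,0,0,-1],
  ],
)

```text
t: 28.0
ee_pos: [543.4, 329.6, 196.9]
orientation: [-3.141, 0.06, -0.001]
ft_force: [-0.5, -0.5, -1.2]
width: 13.6
```

>>> send_rows(
  rows=[
    [0,0,0,0,-1],
    [0,0,0,0,-1],
  ],
)

```text
t: 28.2
ee_pos: [543.4, 329.5, 196.9]
orientation: [-3.141, 0.06, -0.001]
ft_force: [-1.3, 0.5, 1.2]
width: 13.7
```

>>> send_rows(
  rows=[
    [-0.005,0,-0.01,0,-1],
    [-0.01,0,-0.02,0,-1],
    [0,0,-0.04,0,-1],
    [0,0,-0.02,0,-1],
    [0,0,0,0,-1],
  ],
)

```text
t: 28.7
ee_pos: [529.5, 330.9, 290.6]
orientation: [-3.137, 0.06, -0.01]
ft_force: [-0.2, 0.2, -1.2]
width: 13.9
```

Run:
```python
from h import *
go(625,-145,180,-2.18)
im=grab('scene','s17')
cv2.imwrite('pics/s17z.png',cv2.resize(im['color'][110:270,270:460],None,fx=3,fy=3,interpolation=cv2.INTER_CUBIC))
```

```text
t 28.7 pos [529.5 330.9 290.6] tilt [ 0.0062 -0.0041 -1.    ] yaw -2.18 F [-0.2  0.2 -1.2] w 13.9
turn -0.0 shift after turn [112.8 472.3 109.3]
```

View pics/s17z.png

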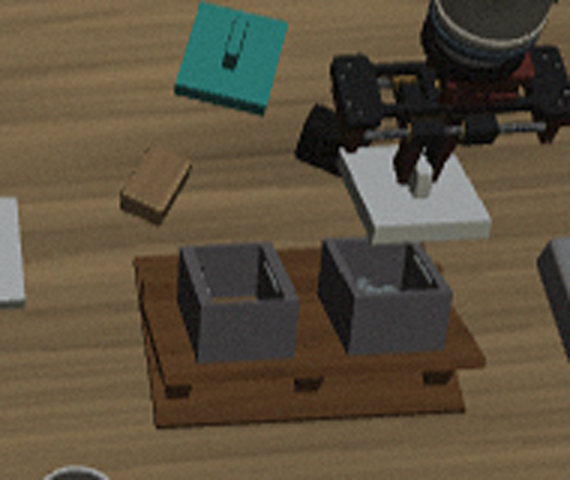

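>>> send_rows(
  rows=[
    [0.0106,0.0427,0,0,-1],
    [0.0106,0.0427,0,0,-1],
    [0.0106,0.0427,0,0,-1],
    [0.0106,0.0427,0,0,-1],
    [0.0106,0.0427,0,0,-1],
  ],
)

```text
t: 29.25
ee_pos: [572.3, 112.7, 284.5]
orientation: [3.14, -0.06, -0.004]
ft_force: [-0.2, 0.1, -0.9]
width: 13.9
```

>>> send_rows(
  rows=[
    [0.0106,0.0427,0,0,-1],
    [0.0106,0.0427,0,0,-1],
    [0.0106,0.0427,0,0,-1],
    [0.0106,0.0427,0,0,-1],
    [0.0106,0.0427,0.03,0,-1],
  ],
)

```text
t: 29.75
ee_pos: [618.8, -100.4, 259.5]
orientation: [3.14, -0.061, 0.008]
ft_force: [1.6, -0.3, -1.5]
width: 13.8
```

>>> send_rows(
  rows=[
    [0.0106,0.04,0.04,0,-1],
    [0,0,0.05,0,-1],
    [0,0,0.03,0,-1],
    [0,0,0,0,-1],
  ],
)

```text
t: 30.15
ee_pos: [621.1, -132.8, 136.9]
orientation: [-3.138, 0.061, 0.018]
ft_force: [-0.1, -0.6, -1.2]
width: 13.8
```

>>> send_rows(
  rows=[
    [0,0,0.008,0,-1],
    [0,0,0.004,0,-1],
    [0,0,0.003,0,-1],
    [0,0,0.003,0,-1],
    [0,0,0.003,0,-1],
  ],
)

```text
t: 30.65
ee_pos: [626.7, -133.3, 123.8]
orientation: [3.14, -0.06, 0.006]
ft_force: [3.3, 1.0, 10.2]
width: 13.9
```

>>> send_rows(
  rows=[
    [0,0,0.003,0,-1],
    [0,0,0.003,0,-1],
    [0,0,0.002,0,-1],
    [0,0,0,0,-1],
  ],
)

```text
t: 31.05
ee_pos: [629.8, -133.6, 117.9]
orientation: [3.139, -0.06, 0.018]
ft_force: [5.5, 1.5, 9.6]
width: 13.8
```

Run:
```python
from h import *
go(621,-135,107,-2.18)
im=grab('scene','s18')
cv2.imwrite('pics/s18z.png',cv2.resize(im['color'][170:310,150:340],None,fx=3,fy=3,interpolation=cv2.INTER_CUBIC))
```

```text
t 31.05 pos [ 629.8 -133.6  117.9] tilt [ 0.0113  0.0014 -0.9999] yaw -2.2 F [5.5 1.5 9.6] w 13.8
turn -0.0003 shift after turn [-8.9  1.7 10.9]
```

View pics/s18z.png

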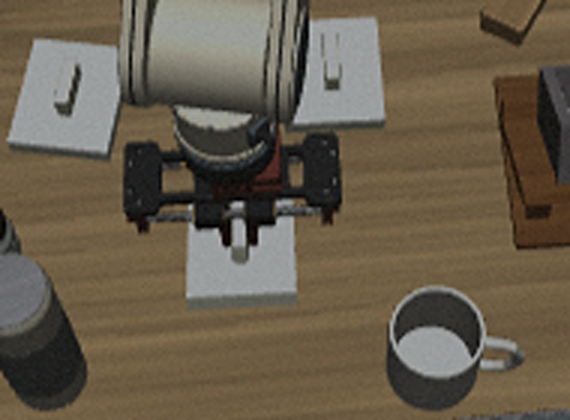

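>>> send_rows(
  rows=[
    [0,0,0.003,0,-1],
    [0,0,0.003,0,-1],
    [0,0,0.002,0,-1],
    [0,0,0,0,-1],
  ],
)

```text
t: 31.5
ee_pos: [630.2, -134.0, 110.2]
orientation: [3.139, -0.06, 0.019]
ft_force: [6.3, 0.3, 11.3]
width: 14.0
```

>>> send_rows(
  rows=[
    [0,0,0.002,0,-1],
    [0,0,0.001,0,-1],
    [0,0,0,0,-1],
  ],
)

```text
t: 31.8
ee_pos: [631.0, -134.0, 107.9]
orientation: [3.139, -0.06, 0.022]
ft_force: [8.2, 0.6, 15.1]
width: 13.7
```

>>> send_rows(
  rows=[
    [0,0,0,0,-0.2],
    [0,0,0,0,-0.2],
    [0,0,0,0,0.2],
    [0,0,0,0,0.2],
    [0,0,-0.03,0,0.5],
  ],
)

```text
t: 32.3
ee_pos: [622.5, -132.7, 129.6]
orientation: [-3.139, 0.06, 0.013]
ft_force: [0.3, -0.7, 1.1]
width: 50.6
```

>>> send_rows(
  rows=[
    [0,0,-0.05,0,1],
    [-0.03,0.02,-0.02,0.09,1],
    [-0.03,0.02,0,0.09,1],
    [-0.03,0.02,0,0,1],
    [0,0,0,0,1],
  ],
)

```text
t: 32.8
ee_pos: [524.4, -181.8, 202.8]
orientation: [-3.122, 0.345, 0.007]
ft_force: [-0.2, -0.0, 0.4]
width: 87.0
```

Run:
```python
from h import *
im=grab('scene','s19')
for o in lids(im): print(np.round(o,1))
go(460.7,-287.6,130,-12.5)
```

```text
[457.5 -37.3 116.4  95.9  -2.2  20.2]
[ 461.9 -290.2  114.7   95.8  -12.5   20.5]
[ 638.6 -135.1  116.5   94.3   -2.2   20.3]
t 32.85 pos [ 526.7 -181.6  203.1] tilt [-1.7e-03 -2.0e-04 -1.0e+00] yaw -12.61 F [ 0.8  0.4 -0.1] w 87.6
turn -0.002 shift after turn [-41.4 117.8  73.2]
```

>>> send_rows(
  rows=[
    [-0.0138,0.0393,0,0,1],
    [-0.0138,0.0393,0,0,1],
    [-0.0138,0.0393,0.02,0,1],
    [0,0,0.03,0,1],
    [0,0,0.024,0,1],
  ],
)

```text
t: 33.35
ee_pos: [462.9, -288.5, 128.1]
orientation: [3.122, -0.345, 0.001]
ft_force: [-0.1, -0.4, -1.1]
width: 87.7
```

>>> send_rows(
  rows=[
    [0,0,0,0,1],
    [0,0,0,0,1],
  ],
)

```text
t: 33.55
ee_pos: [463.3, -287.1, 129.0]
orientation: [-3.123, 0.341, 0.001]
ft_force: [0.6, -0.6, 0.1]
width: 87.9
```

Run:
```python
from h import *
im=grab('wrist','w7')
go(460.7,-287.6,107,-12.5)
```

```text
t 33.6 pos [ 463.7 -287.3  129.8] tilt [ 8.e-04  3.e-04 -1.e+00] yaw -12.45 F [-0.6  0.6 -0.3] w 87.7
turn 0.0008 shift after turn [-2.9  1.  22.8]
```

View pics/w7.png

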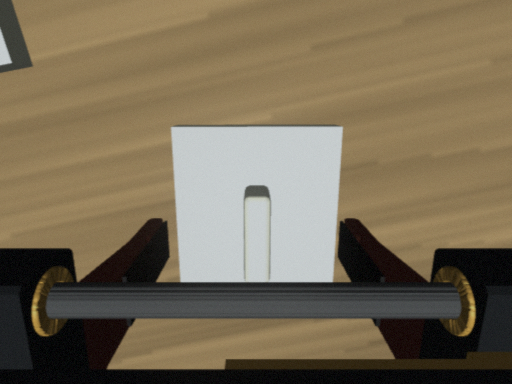

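>>> send_rows(
  rows=[
    [-0.003,0.001,0.0118,0,1],
    [0,0,0.011,0,1],
    [0,0,0,0,-1],
    [0,0,0,0,-1],
    [0,0,0,0,-1],
  ],
)

```text
t: 34.1
ee_pos: [459.7, -287.7, 106.6]
orientation: [3.123, -0.342, 0.0]
ft_force: [0.6, -0.7, -0.2]
width: 66.9
```

>>> send_rows(
  rows=[
    [0,0,0,0,-1],
    [0,0,0,0,-1],
    [0,0,0,0,-1],
    [0,0,0,0,-1],
    [0,0,0,0,-1],
  ],
)

```text
t: 34.6
ee_pos: [459.5, -287.6, 106.5]
orientation: [3.123, -0.342, 0.0]
ft_force: [1.1, -0.6, -0.8]
width: 27.4
```

>>> send_rows(
  rows=[
    [0,0,0,0,-1],
    [0,0,0,0,-1],
    [0,0,0,0,-1],
    [0,0,0,0,-1],
  ],
)

```text
t: 35.0
ee_pos: [459.5, -287.6, 106.5]
orientation: [3.123, -0.342, 0.0]
ft_force: [-0.7, -1.0, -0.4]
width: 13.6
```

Run:
```python
from h import *
go(560,330,267,-2.18)
```

```text
t 35.0 pos [ 459.5 -287.6  106.5] tilt [ 0.  0. -1.] yaw -12.5 F [-0.7 -1.  -0.4] w 13.6
turn -0.1802 shift after turn [  76.9 -621.  -160.6]
```

>>> send_rows(
  rows=[
    [0,0,-0.04,0,-1],
    [0,0,-0.04,-0.09,-1],
    [0,0,-0.04,-0.09,-1],
    [0,0,-0.04,0,-1],
    [0.0055,-0.0444,0,0,-1],
  ],
)

```text
t: 35.5
ee_pos: [469.4, -247.5, 272.0]
orientation: [3.135, -0.066, 0.016]
ft_force: [0.8, 0.3, -1.2]
width: 14.1
```

>>> send_rows(
  rows=[
    [0.0055,-0.0444,0,0,-1],
    [0.0055,-0.0444,0,0,-1],
    [0.0055,-0.0444,0,0,-1],
    [0.0055,-0.0444,0,0,-1],
    [0.0055,-0.0444,0,0,-1],
  ],
)

```text
t: 36.0
ee_pos: [502.5, -20.9, 266.5]
orientation: [-3.141, 0.06, 0.0]
ft_force: [-0.3, 0.7, -0.5]
width: 13.9
```

>>> send_rows(
  rows=[
    [0.0055,-0.0444,0,0,-1],
    [0.0055,-0.0444,0,0,-1],
    [0.0055,-0.0444,0,0,-1],
    [0.0055,-0.0444,0,0,-1],
    [0.0055,-0.0444,0,0,-1],
  ],
)

```text
t: 36.5
ee_pos: [538.4, 200.0, 266.3]
orientation: [3.141, -0.06, -0.0]
ft_force: [0.9, -0.0, -0.7]
width: 13.8
```

>>> send_rows(
  rows=[
    [0.0055,-0.0444,0,0,-1],
    [0.0055,-0.0444,0,0,-1],
    [0.0055,-0.0444,0,0,-1],
    [0,0,0,0,-1],
    [0,0,0,0,-1],
  ],
)

```text
t: 37.0
ee_pos: [559.6, 331.2, 265.7]
orientation: [3.14, -0.057, -0.002]
ft_force: [-0.5, 0.4, -0.7]
width: 13.9
```

Run:
```python
from h import *
go(558.5,330,234,-2.18)
im=grab('scene','s20');d=cap(im,(555,325));show(d)
```

```text
t 37.0 pos [559.6 331.2 265.7] tilt [-1.1e-03  9.0e-04 -1.0e+00] yaw -2.08 F [-0.5  0.4 -0.7] w 13.9
turn 0.0018 shift after turn [-1.   1.2 31.7]
tilt -0.2 n [0.004 0.016 1.   ] N 575 ext [91.5 96.2] ctr [572.8 329.5 178.9] mid [572.8 329.5 182.9] ang 0.1 edges [527.1 331.2 179. ] [618.5 327.8 178.7]
```

>>> send_rows(
  rows=[
    [-0.0005,0.0021,0.015,0.002,-1],
    [0,0,0.013,0,-1],
    [0,0,0.004,0,-1],
    [0,0,0.003,0,-1],
    [0,0,0.003,0,-1],
  ],
)

```text
t: 37.55
ee_pos: [558.9, 327.6, 229.0]
orientation: [3.14, -0.065, -0.004]
ft_force: [-9.5, -2.7, 14.2]
width: 13.7
```

>>> send_rows(
  rows=[
    [0,0,0.003,0,-1],
    [0,0,0.003,0,-1],
    [0,0,0.003,0,-1],
    [0,0,0.002,0,-1],
    [0,0,0,0,-1],
  ],
)

```text
t: 38.05
ee_pos: [558.2, 327.6, 217.9]
orientation: [3.14, -0.065, -0.006]
ft_force: [-8.9, -2.8, 11.6]
width: 14.2
```

>>> send_rows(
  rows=[
    [0,0,0.002,0,-1],
    [-0.0005,0,0.002,0,-1],
    [-0.0005,0,0.0015,0,-1],
    [-0.0005,0,0.0015,0,-1],
    [0,0,0,0,-1],
  ],
)

```text
t: 38.55
ee_pos: [556.6, 327.6, 211.6]
orientation: [3.14, -0.065, -0.005]
ft_force: [-11.5, -3.5, 16.8]
width: 13.6
```

Run:
```python
from h import *
go(555.1,330,207.7,-2.18)
im=grab('scene','s21');d=cap(im,(555,325));show(d);rel(d)
```

```text
t 38.55 pos [556.6 327.6 211.6] tilt [-0.0034  0.0014 -1.    ] yaw -2.36 F [-11.5  -3.5  16.8] w 13.6
turn -0.0031 shift after turn [-1.6 -2.3  3.9]
tilt 26.0 n [-0.439  0.02   0.898] N 496 ext [108.6  96. ] ctr [565.2 325.3 131.3] mid [563.5 325.4 134.9] ang 89.0 edges [516.3 327.1 107.4] [613.7 323.5 155.1]
cap centre from top edge [561.6 325.5 129.6] slope uvw of mid [19.2 -1.9 26.9]
```

>>> send_rows(
  rows=[
    [-0.0005,0,0.0015,0,-1],
    [-0.0005,0,0.0015,0,-1],
    [-0.0005,0,0.0015,0,-1],
    [0,0,0,0,-1],
  ],
)

```text
t: 39.0
ee_pos: [555.9, 327.5, 208.2]
orientation: [3.14, -0.065, -0.003]
ft_force: [-10.7, -6.3, 22.5]
width: 14.0
```

Run:
```python
from h import *
go(555.1,330,207.7,-2.18)
im=grab('scene','s22');d=cap(im,(555,325));show(d);rel(d)
```

```text
t 39.0 pos [555.9 327.5 208.2] tilt [-0.0016  0.001  -1.    ] yaw -2.36 F [-10.7  -6.3  22.5] w 14.0
turn -0.0031 shift after turn [-0.9 -2.4  0.5]
tilt 31.5 n [-0.523  0.024  0.852] N 482 ext [116.8  96.3] ctr [560.7 325.2 125.4] mid [558.7 325.3 128.8] ang 89.4 edges [510.7 327.   94.6] [610.2 323.5 155.7]
cap centre from top edge [560.8 325.4 125.4] slope uvw of mid [15.9 -2.  23.7]
```

>>> send_rows(
  rows=[
    [-0.0015,0,-0.0035,-0.003,-1],
    [0,-0.002,0,0,-1],
    [-0.007,0,0.004,0,-1],
    [-0.0068,0,0.0039,0,-1],
    [0,0,0,0,-1],
  ],
)

```text
t: 39.55
ee_pos: [543.6, 331.4, 202.6]
orientation: [-3.14, 0.056, -0.011]
ft_force: [7.5, -3.1, 3.1]
width: 13.5
```

Run:
```python
from h import *
go(542.3,330.5,201.2,-2.18)
im=grab('scene','s23');d=cap(im,(555,325));show(d);rel(d)
F=frame();print([(F@(e-np.array([556.8,327.6,100.3]))).round(1) for e in d['edges']])
im=grab('top','t5');d=cap(im,(545,330));show(d)
print([(F@(e-np.array([553.8,331.9,100.4]))).round(1) for e in d['edges']])
```

```text
t 39.55 pos [543.6 331.4 202.6] tilt [ 0.0072 -0.0014 -1.    ] yaw -2.06 F [ 7.5 -3.1  3.1] w 13.5
turn 0.0021 shift after turn [-1.3  1.   1.4]
tilt 31.5 n [-0.523  0.016  0.852] N 480 ext [117.9  95.9] ctr [547.3 329.  118.9] mid [545.2 329.1 122.3] ang 0.7 edges [497.1 331.2  88.1] [597.6 327.1 149.7]
cap centre from top edge [548.1 329.  119.4] slope uvw of mid [ 1.9  1.  24.9]
[array([-57.9,   1.4,  19.3]), array([60. ,  1.1, 22.4])]
tilt 31.3 n [-0.52   0.013  0.854] N 381 ext [32.9 96. ] ctr [505.6 335.2  94.4] mid [503.5 335.3  97.8] ang 4.2 edges [493.9 336.2  87.2] [522.  335.  104.3]
[array([-58.6,   2.1,  18.6]), array([-25.7,   1.9,  19.4])]
```

>>> send_rows(
  rows=[
    [0.0012,0.0012,0,0,-1],
    [0.0007,0,0.001,0,-1],
    [0,0,0,0,-1],
  ],
)

```text
t: 39.95
ee_pos: [544.7, 330.6, 201.8]
orientation: [-3.139, 0.058, -0.006]
ft_force: [3.5, 0.1, 8.1]
width: 13.9
```

>>> send_rows(
  rows=[
    [0.0007,0,0.0012,0,-1],
    [0.0007,0,0.0012,0,-1],
    [0,0,0,0,-1],
  ],
)

```text
t: 40.25
ee_pos: [545.6, 330.7, 201.0]
orientation: [-3.139, 0.058, -0.005]
ft_force: [-1.7, -2.0, 23.4]
width: 13.8
```

Run:
```python
from h import *
go(542.3,330.5,201.2,-2.18)
im=grab('scene','s24');d=cap(im,(555,325));show(d);rel(d)
F=frame();print([(F@(e-np.array([556.8,327.6,100.3]))).round(1) for e in d['edges']])
```

```text
t 40.25 pos [545.6 330.7 201. ] tilt [ 0.0032 -0.002  -1.    ] yaw -2.11 F [-1.7 -2.  23.4] w 13.8
turn 0.0011 shift after turn [-3.3  0.3 -0.2]
tilt 30.3 n [-0.504  0.025  0.863] N 492 ext [118.1  96.3] ctr [552.1 328.6 118.9] mid [550.  328.7 122.4] ang 89.9 edges [501.1 330.4  89.1] [603.  326.9 148.7]
cap centre from top edge [552.9 328.8 119.5] slope uvw of mid [ 6.2  1.1 22.5]
[array([-53.9,   0.7,  18.2]), array([64.2,  1. , 18.9])]
```

Run:
```python
from h import *
F=frame()
im=grab('top','t6');d=cap(im,(545,330));show(d)
print([(F@(e-np.array([553.8,331.9,100.4]))).round(1) for e in d['edges']])
im=grab('wrist','w8')
go(542.3,330.5,201.2,-2.18)
```

```text
tilt 30.2 n [-0.503  0.028  0.864] N 401 ext [32.1 97.3] ctr [508.2 334.5  95. ] mid [506.2 334.6  98.4] ang 0.5 edges [494.4 335.   86.9] [522.1 334.1 103.1]
[array([-58.3,   0.8,  18.1]), array([-26.2,   1. ,  18.2])]
t 40.4 pos [545.6 330.7 201. ] tilt [ 0.0033 -0.002  -1.    ] yaw -2.11 F [-1.7 -1.  21.4] w 14.0
turn 0.0012 shift after turn [-3.3  0.3 -0.2]
```

View pics/w8.png

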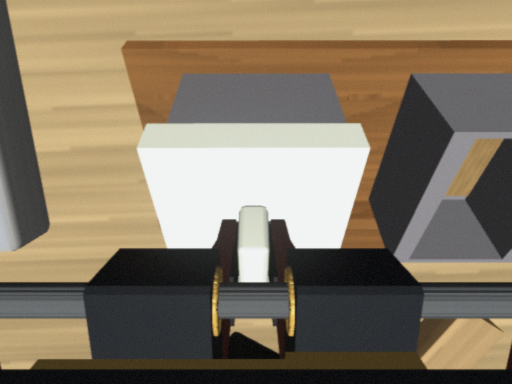

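```bash
cat >> h.py <<'E'
def cap2(nm,c0=(553,329)):
    """top view: all cap pixels, assumed plane normal = slope, uvw extents"""
    im=load(nm);F=frame();W=world(im);hsv=cv2.cvtColor(im['color'],cv2.COLOR_BGR2HSV)
    c=np.array([553.8,331.9,100.4]) if nm[0]=='t' else np.array([556.8,327.6,100.3])
    Q=(W-c)@F.T
    k=(hsv[...,1]<45)&(hsv[...,2]>100)&(abs(Q[...,0])<80)&(abs(Q[...,1])<56)&(Q[...,2]>-5)&(Q[...,2]<32)&(im['z_map']>0)
    q=Q[k]; A=np.c_[q[:,0],np.ones(len(q))]
    for _ in range(6):
        s=np.linalg.lstsq(A,q[:,2],rcond=None)[0];r=q[:,2]-A@s;g=abs(r)<2; q,A=q[g],A[g]
    print(nm,'N',len(q),'w=%.1f%+.3f u'%(s[1],s[0]),'rel tilt deg %.1f'%np.degrees(np.arctan(s[0])),'u',np.percentile(q[:,0],[.5,99.5]).round(1),'v',np.percentile(q[:,1],[.5,99.5]).round(1))
E
python3 - <<'E'
from h import *
for n in ['s9','s10','s11','s12','s14','t3','s15','s16','t4','s22','s23','t5','s24','t6']: cap2(n)
E
```

```text
s9 N 261 w=24.6-0.124 u rel tilt deg -7.1 u [-27.3  71.7] v [-46.6  48.6]
s10 N 236 w=19.7-0.033 u rel tilt deg -1.9 u [-36.   70.7] v [-47.4  47. ]
s11 N 208 w=19.8-0.037 u rel tilt deg -2.1 u [-47.7  56.4] v [-46.3  47.9]
s12 N 343 w=14.8-0.109 u rel tilt deg -6.2 u [-45.5  57.2] v [-46.8  47.9]
s14 N 412 w=12.8-0.135 u rel tilt deg -7.7 u [-38.1  57.7] v [-47.1  48. ]
t3 N 427 w=12.3-0.127 u rel tilt deg -7.2 u [-58.2  56.5] v [-47.   48.8]
s15 N 662 w=11.8-0.151 u rel tilt deg -8.6 u [-57.8  59.3] v [-47.7  47. ]
s16 N 640 w=11.7-0.145 u rel tilt deg -8.3 u [-57.4  59.1] v [-47.2  47.2]
t4 N 701 w=11.6-0.144 u rel tilt deg -8.2 u [-51.2  56.7] v [-47.5  48.1]
s22 N 242 w=19.8-0.035 u rel tilt deg -2.0 u [-34.1  71.5] v [-49.8  45. ]
s23 N 213 w=20.1-0.035 u rel tilt deg -2.0 u [-53.1  59.1] v [-45.9  48.4]
t5 N 301 w=18.6-0.005 u rel tilt deg -0.3 u [-58.3  57.9] v [-45.6  50.1]
s24 N 238 w=18.2-0.053 u rel tilt deg -3.0 u [-48.4  60.5] v [-46.9  48.3]
t6 N 319 w=16.6-0.032 u rel tilt deg -1.8 u [-58.1  58.6] v [-46.   48.8]
```

Lid B has entered, with its cap at w≈16.6 mm, which is the catch height. I'll centre it by 1 mm in y and press.

>>> send_rows(
  rows=[
    [0,0.001,0,0,-1],
    [0.0004,0,0.0008,0,-1],
    [0.0004,0,0.0008,0,-1],
    [0,0,0,0,-1],
  ],
)

```text
t: 40.8
ee_pos: [545.9, 330.5, 200.9]
orientation: [-3.138, 0.058, -0.004]
ft_force: [-8.7, -0.3, 33.4]
width: 13.8
```

Run:
```python
from h import *
F=frame()
im=grab('top','t7');cap2('t7')
go(542.3,330.5,201.2,-2.18)
```

```text
t7 N 331 w=16.6-0.033 u rel tilt deg -1.9 u [-58.3  57.9] v [-46.2  48.9]
t 40.85 pos [545.8 330.5 200.9] tilt [ 0.0027 -0.0033 -1.    ] yaw -2.12 F [-8.4  0.3 33.8] w 13.6
turn 0.0011 shift after turn [-3.5  0.1 -0.3]
```

>>> send_rows(
  rows=[
    [0.001,0.0005,-0.002,0,-1],
    [0.001,0.0005,0,0,-1],
    [0,0,0,0,-1],
  ],
)

```text
t: 41.15
ee_pos: [546.2, 330.3, 200.9]
orientation: [-3.137, 0.058, 0.001]
ft_force: [-10.8, 7.9, 22.0]
width: 13.8
```

Run:
```python
from h import *
im=grab('top','t8');cap2('t8')
go(542.3,330.5,201.2,-2.18)
```

```text
t8 N 310 w=17.0-0.030 u rel tilt deg -1.7 u [-58.3  57.9] v [-47.3  48.3]
t 41.2 pos [546.2 330.3 200.9] tilt [-8.e-04 -4.e-03 -1.e+00] yaw -2.12 F [-10.7   8.7  22.1] w 13.6
turn 0.001 shift after turn [-3.9 -0.  -0.3]
```

>>> send_rows(
  rows=[
    [0,-0.0005,0,0,-1],
    [0.0008,0,0.001,0,-1],
    [0.0008,0,0.001,0,-1],
    [0,0,0,0,-1],
  ],
)

```text
t: 41.6
ee_pos: [546.5, 330.5, 200.8]
orientation: [-3.138, 0.058, 0.006]
ft_force: [-22.3, 2.5, 41.2]
width: 13.6
```

Run:
```python
from h import *
im=grab('top','t9');cap2('t9');im=grab('scene','s25');cap2('s25')
cv2.imwrite('pics/s25z.png',cv2.resize(im['color'][150:270,280:460],None,fx=4,fy=4,interpolation=cv2.INTER_CUBIC))
go(542.3,330.5,201.2,-2.18)
```

```text
t9 N 330 w=16.5-0.041 u rel tilt deg -2.4 u [-58.1  58.1] v [-46.5  49. ]
s25 N 252 w=18.1-0.057 u rel tilt deg -3.2 u [-48.2  60.3] v [-47.1  49.2]
t 41.7 pos [546.5 330.5 200.8] tilt [-0.0034 -0.0028 -1.    ] yaw -2.12 F [-22.1   4.2  40.2] w 14.0
turn 0.0011 shift after turn [-4.2  0.1 -0.4]
```

View pics/s25z.png

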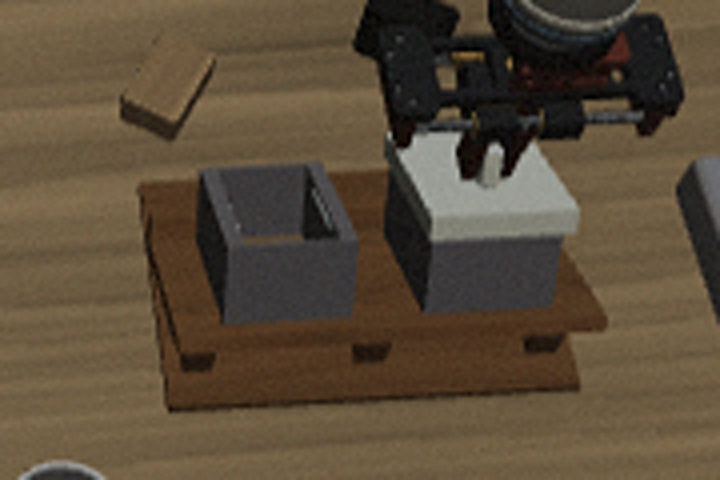

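>>> send_rows(
  rows=[
    [-0.0017,0,-0.003,0,-1],
    [0,0,0,0,-1],
  ],
)

```text
t: 41.9
ee_pos: [546.1, 330.4, 200.9]
orientation: [-3.138, 0.058, 0.001]
ft_force: [-7.6, 7.4, 14.1]
width: 13.8
```

>>> send_rows(
  rows=[
    [0.001,0.0003,-0.0006,0,-1],
    [0.001,0,-0.0006,0,-1],
    [0,0,0,0,-1],
  ],
)

```text
t: 42.2
ee_pos: [546.5, 330.4, 200.9]
orientation: [-3.138, 0.058, 0.007]
ft_force: [-11.7, 11.5, 11.3]
width: 13.4
```

Run:
```python
from h import *
im=grab('top','t10');cap2('t10')
go(542.3,330.5,201.2,-2.18)
```

```text
t10 N 303 w=16.3-0.042 u rel tilt deg -2.4 u [-58.3  57.9] v [-46.8  48.6]
t 42.25 pos [546.5 330.4 200.9] tilt [-0.0047 -0.0028 -1.    ] yaw -2.13 F [-12.7  11.3  10.8] w 14.2
turn 0.0009 shift after turn [-4.2  0.  -0.3]
```

>>> send_rows(
  rows=[
    [-0.0005,-0.0013,-0.0025,0,-1],
    [0,0,0,0,-1],
  ],
)

```text
t: 42.45
ee_pos: [546.4, 330.6, 201.0]
orientation: [-3.14, 0.058, 0.007]
ft_force: [-3.4, 9.5, -6.9]
width: 13.7
```

Run:
```python
from h import *
im=grab('top','t11');cap2('t11')
go(542.3,330.5,201.2,-2.18)
```

```text
t11 N 299 w=16.7-0.037 u rel tilt deg -2.1 u [-58.  58.] v [-46.3  48.8]
t 42.5 pos [546.4 330.6 201. ] tilt [-4.5e-03 -7.0e-04 -1.0e+00] yaw -2.12 F [-4.   9.4 -7.2] w 13.9
turn 0.001 shift after turn [-4.1  0.2 -0.2]
```

Lid B is now gripped by the catches: pulling at 7 N doesn't free it. I'll release it and press with closed fingers on the fin top, so the grip can't wedge it sideways.

>>> send_rows(
  rows=[
    [0,0,0,0,-0.4],
    [0,0,0,0,-0.4],
    [0,0,0,0,-0.4],
    [0,0,-0.02,0,-0.4],
    [0,0,-0.03,0,-0.4],
  ],
)

```text
t: 43.0
ee_pos: [548.2, 328.4, 251.6]
orientation: [3.139, -0.059, -0.005]
ft_force: [0.8, 1.1, 0.3]
width: 26.4
```

>>> send_rows(
  rows=[
    [-0.022,0,0,0,-1],
    [0,0,0,0,-1],
    [0,0,0,0,-1],
    [0,0,0,0,-1],
  ],
)

```text
t: 43.4
ee_pos: [527.4, 329.8, 252.6]
orientation: [3.141, -0.059, -0.0]
ft_force: [-0.1, -0.3, -0.1]
width: 0.9
```

Run:
```python
from h import *
im=grab('top','t12');cap2('t12');im=grab('scene','s26');cap2('s26')
cv2.imwrite('pics/s26z.png',cv2.resize(im['color'][150:270,280:460],None,fx=4,fy=4,interpolation=cv2.INTER_CUBIC))
go(524,329,220,-2.18)
```

```text
t12 N 429 w=17.6-0.017 u rel tilt deg -1.0 u [-58.4  58.2] v [-47.5  48.4]
s26 N 320 w=17.8-0.044 u rel tilt deg -2.5 u [-56.1  59.3] v [-46.6  48.3]
t 43.5 pos [527.3 329.9 252.6] tilt [-5.e-04  5.e-04 -1.e+00] yaw -2.15 F [-0.   0.4 -0.3] w 0.4
turn 0.0006 shift after turn [-3.3  1.  32.6]
```

View pics/s26z.png

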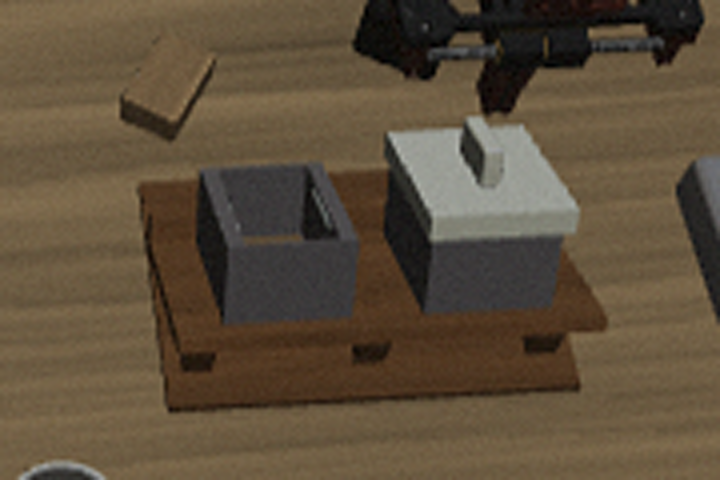

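>>> send_rows(
  rows=[
    [-0.0033,0.001,0.02,0,-1],
    [0,0,0.01,0,-1],
    [0,0,0.002,0,-1],
    [0,0,0.001,0,-1],
    [0,0,0,0,-1],
  ],
)

```text
t: 44.0
ee_pos: [523.4, 328.9, 220.5]
orientation: [3.14, -0.059, -0.002]
ft_force: [-3.9, -2.3, 5.9]
width: 0.6
```

>>> send_rows(
  rows=[
    [0,0,0.0015,0,-1],
    [0,0,0.001,0,-1],
    [0,0,0,0,-1],
  ],
)

```text
t: 44.3
ee_pos: [523.6, 328.9, 220.0]
orientation: [3.14, -0.059, -0.001]
ft_force: [-8.4, -5.3, 20.5]
width: 0.6
```

>>> send_rows(
  rows=[
    [0,0,0.001,0,-1],
    [0,0,0,0,-1],
  ],
)

```text
t: 44.5
ee_pos: [523.6, 328.9, 219.8]
orientation: [3.141, -0.059, -0.0]
ft_force: [-9.2, -7.5, 27.3]
width: 0.4
```

Run:
```python
from h import *
im=grab('top','t13');cap2('t13');im=grab('scene','s27');cap2('s27')
go(524,329,220,-2.18)
```

```text
t13 N 327 w=17.6-0.015 u rel tilt deg -0.8 u [-57.7  58.1] v [-47.   49.5]
s27 N 316 w=17.8-0.045 u rel tilt deg -2.6 u [-55.5  59.2] v [-46.6  49.2]
t 44.6 pos [523.6 328.9 219.8] tilt [-2.e-04  5.e-04 -1.e+00] yaw -2.14 F [-9.9 -5.7 27. ] w 0.4
turn 0.0008 shift after turn [ 0.4 -0.1 -0.2]
```

Run:
```python
from h import *
for n in ['s3','s4','s5','s10','s11','s22','s23','s24','s25','s26','s27','t5','t6','t9','t12','t13']: cap2(n)
# profile residual top for t12 in bins of u
im=load('t12');F=frame();W=world(im);hsv=cv2.cvtColor(im['color'],cv2.COLOR_BGR2HSV);Q=(W-np.array([553.8,331.9,100.4]))@F.T
k=(hsv[...,1]<45)&(hsv[...,2]>100)&(abs(Q[...,0])<60)&(abs(Q[...,1])<50)&(abs(Q[...,2]-18)<6)
for v0,v1 in [(-48,-15),(15,48)]:
  for a in range(-60,60,20):
    s=k&(Q[...,0]>a)&(Q[...,0]<a+20)&(Q[...,1]>v0)&(Q[...,1]<v1); print(v0,a,s.sum(),np.median(Q[s][:,2]).round(2) if s.sum() else None)
# rim check of right tub & visible left rim for depth bias
mask,n,m,W=rim(im,549,195);print('right rim w',np.median(W[mask]@F[2]).round(2), 'ref left', (np.array([553.8,331.9,100.4])@F[2]).round(2),(np.array([548.9,198,100.1])@F[2]).round(2))
```

```text
s3 N 242 w=20.9-0.059 u rel tilt deg -3.3 u [-32.9  67.5] v [-46.9  47.9]
s4 N 226 w=20.0-0.066 u rel tilt deg -3.8 u [-49.6  55. ] v [-47.5  47.2]
s5 N 224 w=19.3-0.067 u rel tilt deg -3.8 u [-46.6  55. ] v [-47.8  47.4]
s10 N 236 w=19.7-0.033 u rel tilt deg -1.9 u [-36.   70.7] v [-47.4  47. ]
s11 N 208 w=19.8-0.037 u rel tilt deg -2.1 u [-47.7  56.4] v [-46.3  47.9]
s22 N 242 w=19.8-0.035 u rel tilt deg -2.0 u [-34.1  71.5] v [-49.8  45. ]
s23 N 213 w=20.1-0.035 u rel tilt deg -2.0 u [-53.1  59.1] v [-45.9  48.4]
s24 N 238 w=18.2-0.053 u rel tilt deg -3.0 u [-48.4  60.5] v [-46.9  48.3]
s25 N 252 w=18.1-0.057 u rel tilt deg -3.2 u [-48.2  60.3] v [-47.1  49.2]
s26 N 320 w=17.8-0.044 u rel tilt deg -2.5 u [-56.1  59.3] v [-46.6  48.3]
s27 N 316 w=17.8-0.045 u rel tilt deg -2.6 u [-55.5  59.2] v [-46.6  49.2]
t5 N 301 w=18.6-0.005 u rel tilt deg -0.3 u [-58.3  57.9] v [-45.6  50.1]
t6 N 319 w=16.6-0.032 u rel tilt deg -1.8 u [-58.1  58.6] v [-46.   48.8]
t9 N 330 w=16.5-0.041 u rel tilt deg -2.4 u [-58.1  58.1] v [-46.5  49. ]
t12 N 429 w=17.6-0.017 u rel tilt deg -1.0 u [-58.4  58.2] v [-47.5  48.4]
t13 N 327 w=17.6-0.015 u rel tilt deg -0.8 u [-57.7  58.1] v [-47.   49.5]
-48 -60 73 18.07
-48 -40 66 17.46
-48 -20 60 18.08
-48 0 46 18.26
-48 20 42 18.41
-48 40 102 17.87
15 -60 58 17.89
15 -40 0 None
15 -20 0 None
15 0 30 17.64
15 20 26 17.98
15 40 101 17.99
right rim w -184.2 ref left -183.45 -183.8
```

B sits flat at about mid +22.4 mm and doesn't pass at 28 N. As a cheap test, I'll press its upper end to see whether it behaves as fitting, long or wide.

>>> send_rows(
  rows=[
    [0,0,-0.04,0,-1],
    [0.026,0,0,0,-1],
    [0.0264,0,0,0,-1],
    [0,0,0.036,0,-1],
    [0,0,0,0,-1],
  ],
)

```text
t: 45.1
ee_pos: [577.6, 327.6, 220.2]
orientation: [-3.14, 0.06, -0.003]
ft_force: [-1.0, 0.6, -0.2]
width: 0.7
```

>>> send_rows(
  rows=[
    [0,0,0.002,0,-1],
    [0,0,0.002,0,-1],
    [0,0,0.001,0,-1],
    [0,0,0,0,-1],
  ],
)

```text
t: 45.5
ee_pos: [576.9, 327.4, 218.8]
orientation: [-3.14, 0.058, -0.004]
ft_force: [-3.6, -4.1, 19.4]
width: 0.5
```

>>> send_rows(
  rows=[
    [0,0,0.001,0,-1],
    [0,0,0,0,-1],
  ],
)

```text
t: 45.7
ee_pos: [576.9, 327.4, 218.7]
orientation: [-3.14, 0.058, -0.005]
ft_force: [-6.4, -5.0, 25.3]
width: 0.8
```

Run:
```python
from h import *
im=grab('top','t14');cap2('t14');im=grab('scene','s28');cap2('s28')
go(524,329,220,-2.18)
```

```text
t14 N 638 w=17.9-0.008 u rel tilt deg -0.5 u [-58.2  50.6] v [-46.6  49.1]
s28 N 148 w=19.4-0.124 u rel tilt deg -7.0 u [-11.1  62.3] v [-45.8  50.1]
t 45.8 pos [576.9 327.4 218.7] tilt [ 0.003  -0.0011 -1.    ] yaw -2.12 F [-5.9 -5.9 25. ] w 0.5
turn 0.001 shift after turn [-52.9   0.4  -1.5]
```

B's v position shifts freely by about 0.8 mm, but it's blocked in u even at 25–46 N. So B is the longer lid, with its step jammed at both ends. A is blocked everywhere, so it's too wide. C, which I had entered about 3 mm low in u, must be the fitting one. I'll remove B and retry C.

>>> send_rows(
  rows=[
    [0,0,-0.04,0,-0.4],
    [-0.0305,-0.003,0,0,-0.4],
    [0,0,0,0,-0.4],
    [0,0,0.03,0,-0.4],
    [0,0,0.0265,0,-0.4],
  ],
)

```text
t: 46.3
ee_pos: [546.1, 331.7, 199.4]
orientation: [-3.14, 0.057, -0.003]
ft_force: [-46.6, -32.4, 249.9]
width: 26.0
```

>>> send_rows(
  rows=[
    [0,0,0,0,-1],
    [0,0,0,0,-1],
    [0,0,0,0,-1],
    [0,0,0,0,-1],
  ],
)

```text
t: 46.7
ee_pos: [545.6, 330.9, 200.4]
orientation: [3.14, -0.058, -0.001]
ft_force: [-8.8, -5.1, 23.6]
width: 13.5
```

That move spiked to 250 N at the wrist, which is over the 120 N limit: the fingertips hit the cap. It can't be undone, so I'll see what state things are in and carry on.

Run:
```python
from h import *
im=grab('top','t15');cap2('t15');im=grab('scene','s29');cap2('s29')
cv2.imwrite('pics/s29z.png',cv2.resize(im['color'][150:270,280:460],None,fx=4,fy=4,interpolation=cv2.INTER_CUBIC))
go(546,330,201,-2.18)
```

```text
t15 N 330 w=16.6-0.031 u rel tilt deg -1.8 u [-58.3  58.2] v [-46.6  49. ]
s29 N 250 w=17.9-0.056 u rel tilt deg -3.2 u [-49.3  60.1] v [-47.2  48. ]
t 46.8 pos [545.6 330.9 200.5] tilt [-6.e-04  9.e-04 -1.e+00] yaw -2.11 F [-8.3 -5.6 23.8] w 14.0
turn 0.0012 shift after turn [ 0.5  0.9 -0.5]
```

View pics/s29z.png

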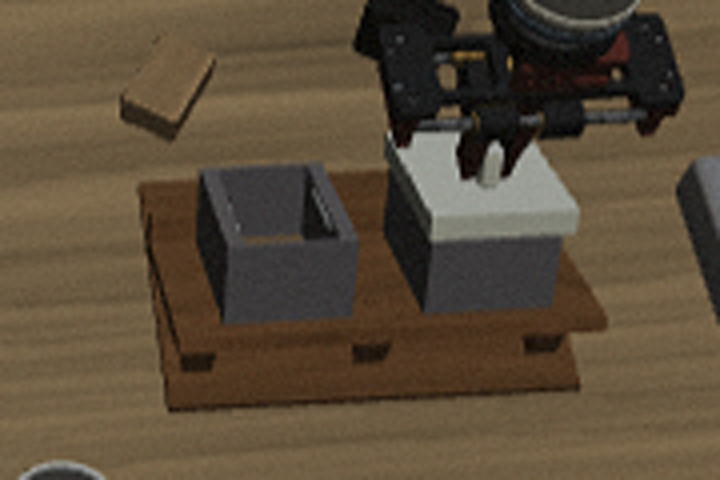

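>>> send_rows(
  rows=[
    [-0.003,0,-0.006,0,-1],
    [-0.005,0,-0.01,0,-1],
    [-0.01,0,-0.03,0,-1],
    [0,0,-0.04,0,-1],
    [0.01,0.03,0,0,-1],
  ],
)

```text
t: 47.3
ee_pos: [537.7, 304.9, 289.5]
orientation: [-3.136, 0.053, -0.011]
ft_force: [1.1, -0.4, -0.3]
width: 13.7
```

Run:
```python
from h import *
im=grab('scene','s30');
cv2.imwrite('pics/s30z.png',cv2.resize(im['color'][130:270,270:460],None,fx=3,fy=3,interpolation=cv2.INTER_CUBIC))
go(600,15,135,-2.18)
```

```text
t 47.35 pos [538.  299.2 287. ] tilt [ 3.9e-03 -2.0e-04 -1.0e+00] yaw -2.05 F [ 0.5 -3.6 -1. ] w 13.9
turn 0.0023 shift after turn [ 72.2 281.7 152.3]
```

View pics/s30z.png

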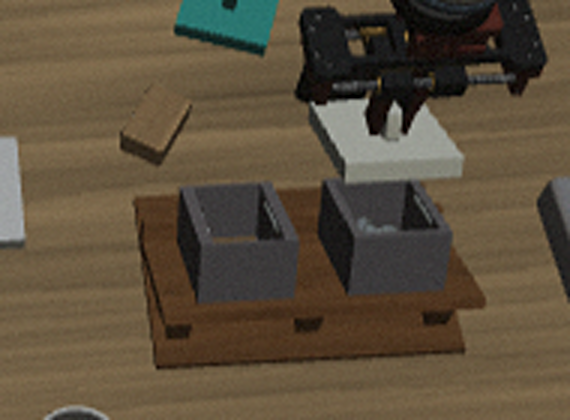

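Lid B is out. I'll take it to (600,15).

>>> send_rows(
  rows=[
    [0.01,0.0402,0,0,-1],
    [0.01,0.0402,0,0,-1],
    [0.01,0.0402,0,0,-1],
    [0.01,0.0402,0,0,-1],
    [0.01,0.0402,0,0,-1],
  ],
)

```text
t: 47.85
ee_pos: [578.5, 97.3, 283.8]
orientation: [3.141, -0.058, -0.003]
ft_force: [-0.1, 0.7, -0.6]
width: 14.0
```

>>> send_rows(
  rows=[
    [0.01,0.04,0.03,0,-1],
    [0.01,0.04,0.03,0,-1],
    [0,0,0.045,0,-1],
    [0,0,0.04,0,-1],
    [0,0,0,0,-1],
  ],
)

```text
t: 48.35
ee_pos: [591.6, 19.3, 134.9]
orientation: [3.141, -0.06, -0.019]
ft_force: [-1.3, 0.2, -2.2]
width: 13.5
```

>>> send_rows(
  rows=[
    [0,0,0.008,0,-1],
    [0,0,0.004,0,-1],
    [0,0,0.004,0,-1],
    [0,0,0.004,0,-1],
    [0,0,0.004,0,-1],
  ],
)

```text
t: 48.85
ee_pos: [601.6, 20.0, 121.7]
orientation: [-3.141, 0.057, -0.024]
ft_force: [8.7, -1.9, 16.8]
width: 13.8
```

>>> send_rows(
  rows=[
    [0,0,0.003,0,-1],
    [0,0,0.003,0,-1],
    [0,0,0.003,0,-1],
    [0,0,0.002,0,-1],
  ],
)

```text
t: 49.25
ee_pos: [601.4, 20.2, 110.6]
orientation: [-3.141, 0.057, -0.023]
ft_force: [7.4, -0.8, 12.0]
width: 13.6
```

>>> send_rows(
  rows=[
    [0,0,0.002,0,-1],
    [0,0,0,0,-1],
  ],
)

```text
t: 49.45
ee_pos: [601.4, 20.2, 108.5]
orientation: [-3.141, 0.057, -0.023]
ft_force: [7.0, -0.0, 10.9]
width: 14.0
```

>>> send_rows(
  rows=[
    [0,0,0.001,0,0.0],
    [0,0,0,0,0.0],
    [0,0,0,0,0.0],
    [0,0,-0.03,0,0.0],
    [0,0,-0.04,0,0.0],
  ],
)

```text
t: 49.95
ee_pos: [593.8, 19.9, 171.2]
orientation: [3.141, -0.058, -0.009]
ft_force: [1.3, -0.3, -0.5]
width: 43.4
```

Run:
```python
from h import *
im=grab('scene','s31')
for o in lids(im): print(np.round(o,1))
go(638,-133.4,130,-2.18)
```

```text
[606.   18.4 117.1  96.2  -2.   20. ]
[ 638.6 -135.1  116.5   94.3   -2.2   20.4]
t 50.0 pos [597.6  20.  178.5] tilt [ 5.4e-03 -3.0e-04 -1.0e+00] yaw -2.12 F [ 2.  -0.   4.2] w 43.7
turn 0.001 shift after turn [ 46.  151.7  48.7]
```

>>> send_rows(
  rows=[
    [0.0115,0.0379,0,0,0],
    [0.0115,0.0379,0,0,0],
    [0.0115,0.0379,0,0,0],
    [0.0115,0.0379,0.02,0,0],
    [0,0,0.028,0,0],
  ],
)

```text
t: 50.5
ee_pos: [638.3, -138.0, 125.7]
orientation: [3.139, -0.064, 0.009]
ft_force: [0.4, 0.7, -0.1]
width: 44.0
```

>>> send_rows(
  rows=[
    [0,0,0,0,0],
    [0,0,0,0,0],
  ],
)

```text
t: 50.7
ee_pos: [635.2, -132.9, 124.0]
orientation: [-3.14, 0.058, 0.003]
ft_force: [0.2, 0.2, 0.2]
width: 43.7
```

Run:
```python
from h import *
im=grab('wrist','w9')
go(638,-133.4,107,-2.18)
```

```text
t 50.75 pos [ 635.9 -132.7  124.9] tilt [-3.e-04 -2.e-04 -1.e+00] yaw -2.09 F [0.3 0.3 0. ] w 44.0
turn 0.0015 shift after turn [ 2.1  0.6 17.9]
```

View pics/w9.png

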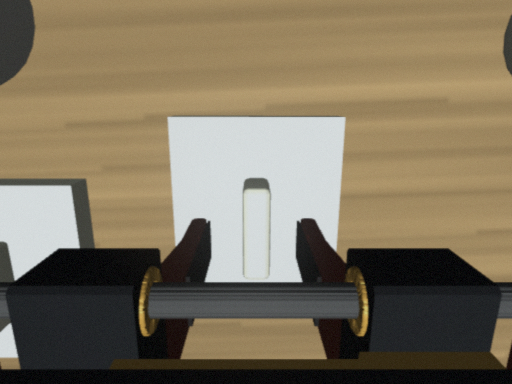

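>>> send_rows(
  rows=[
    [0.002,0.0008,0.01,0,0],
    [0,0,0.008,0,0],
    [0,0,0,0,-1],
    [0,0,0,0,-1],
    [0,0,0,0,-1],
  ],
)

```text
t: 51.25
ee_pos: [638.0, -134.1, 106.6]
orientation: [3.141, -0.058, 0.0]
ft_force: [-0.7, 0.6, 1.0]
width: 23.3
```

>>> send_rows(
  rows=[
    [0,0,0,0,-1],
    [0,0,0,0,-1],
    [0,0,-0.04,0,-1],
    [0,0,-0.05,0,-1],
    [0,0,-0.05,0,-1],
  ],
)

```text
t: 51.75
ee_pos: [637.3, -134.2, 247.3]
orientation: [-3.141, 0.059, 0.003]
ft_force: [0.6, -0.2, -0.9]
width: 14.2
```

Run:
```python
from h import *
go(558.5,330,262,-2.18)
```

```text
t 51.75 pos [ 637.3 -134.2  247.3] tilt [-2.e-03 -4.e-04 -1.e+00] yaw -2.13 F [ 0.6 -0.2 -0.9] w 14.2
turn 0.0008 shift after turn [ -96.4 -460.8  -14.4]
```

>>> send_rows(
  rows=[
    [-0.0088,-0.042,-0.005,0,-1],
    [-0.0088,-0.042,-0.005,0,-1],
    [-0.0088,-0.042,-0.005,0,-1],
    [-0.0088,-0.042,0,0,-1],
    [-0.0088,-0.042,0,0,-1],
  ],
)

```text
t: 52.25
ee_pos: [601.2, 78.7, 261.8]
orientation: [-3.141, 0.059, -0.001]
ft_force: [0.6, 0.9, -1.5]
width: 13.9
```

>>> send_rows(
  rows=[
    [-0.0088,-0.042,0,0,-1],
    [-0.0088,-0.042,0,0,-1],
    [-0.0088,-0.042,0,0,-1],
    [-0.0088,-0.042,0,0,-1],
    [-0.0088,-0.042,0,0,-1],
  ],
)

```text
t: 52.75
ee_pos: [564.9, 290.3, 261.5]
orientation: [3.141, -0.058, -0.0]
ft_force: [0.1, -0.4, -1.3]
width: 14.2
```

>>> send_rows(
  rows=[
    [-0.0088,-0.0412,0,0,-1],
    [0,0,0.01,0,-1],
    [0,0,0.008,0,-1],
    [0,0,0,0,-1],
    [0,0,0,0,-1],
  ],
)

```text
t: 53.25
ee_pos: [558.4, 328.8, 243.0]
orientation: [3.14, -0.061, -0.002]
ft_force: [0.4, -0.1, -0.8]
width: 13.8
```

Run:
```python
from h import *
go(558.5,330,234,-2.18)
im=grab('scene','s32');d=cap(im,(555,325));show(d)
```

```text
t 53.25 pos [558.4 328.8 243. ] tilt [-1.1e-03  8.0e-04 -1.0e+00] yaw -2.22 F [ 0.4 -0.1 -0.8] w 13.8
turn -0.0007 shift after turn [ 0.  -1.2  9. ]
tilt 0.4 n [-0.007 -0.007  1.   ] N 547 ext [90.9 94.9] ctr [572.1 327.1 155.9] mid [572.1 327.1 159.9] ang 89.2 edges [526.3 328.9 155.6] [617.1 325.5 156.2]
```

>>> send_rows(
  rows=[
    [0,0,0.007,0,-1],
    [0,0,0.004,0,-1],
    [0,0,0.004,0,-1],
    [0,0,0.004,0,-1],
    [0,0,0.004,0,-1],
  ],
)

```text
t: 53.8
ee_pos: [557.1, 329.8, 221.4]
orientation: [3.14, -0.059, -0.004]
ft_force: [-9.7, -3.2, 13.5]
width: 14.0
```

>>> send_rows(
  rows=[
    [0,0,0.003,0,-1],
    [-0.0005,0,0.002,0,-1],
    [-0.0005,0,0.002,0,-1],
    [-0.0005,0,0.002,0,-1],
    [-0.0005,0,0.0015,0,-1],
  ],
)

```text
t: 54.3
ee_pos: [555.6, 329.8, 211.6]
orientation: [3.14, -0.059, -0.002]
ft_force: [-9.1, -4.9, 15.8]
width: 13.9
```

>>> send_rows(
  rows=[
    [-0.0005,0,0.0015,0,-1],
    [-0.0005,0,0.0015,0,-1],
    [0,0,0,0,-1],
  ],
)

```text
t: 54.6
ee_pos: [555.0, 329.7, 208.6]
orientation: [3.14, -0.059, -0.001]
ft_force: [-7.0, -4.1, 14.4]
width: 13.4
```

Run:
```python
from h import *
go(555,330,208,-2.18)
grab('top','t16');cap2('t16');im=grab('scene','s33');cap2('s33')
```

```text
t 54.6 pos [555.  329.7 208.6] tilt [-4.e-04  7.e-04 -1.e+00] yaw -2.15 F [-7.  -4.1 14.4] w 13.4
turn 0.0006 shift after turn [ 0.  -0.3  0.6]
t16 N 342 w=18.8-0.053 u rel tilt deg -3.0 u [-47.7  68.8] v [-46.9  48.4]
s33 N 238 w=21.3-0.067 u rel tilt deg -3.8 u [-27.7  70.1] v [-47.2  47.7]
```

>>> send_rows(
  rows=[
    [-0.0005,0,0.0015,0,-1],
    [-0.0005,0,0.001,0,-1],
    [0,0,0,0,-1],
  ],
)

```text
t: 55.0
ee_pos: [554.7, 329.8, 207.6]
orientation: [3.141, -0.059, 0.002]
ft_force: [-8.8, -7.1, 24.1]
width: 13.9
```

Run:
```python
from h import *
go(555,330,208,-2.18)
grab('top','t17');cap2('t17')
```

```text
t 55.0 pos [554.7 329.8 207.6] tilt [ 1.4e-03  1.0e-04 -1.0e+00] yaw -2.15 F [-8.8 -7.1 24.1] w 13.9
turn 0.0005 shift after turn [ 0.3 -0.2 -0.4]
t17 N 331 w=17.5-0.030 u rel tilt deg -1.7 u [-48.2  68.3] v [-47.5  48.8]
```

>>> send_rows(
  rows=[
    [-0.0015,0.0004,-0.0035,0,-1],
    [-0.0042,0,0.0024,0,-1],
    [-0.0042,0,0.0024,0,-1],
    [0,0,0,0,-1],
  ],
)

```text
t: 55.45
ee_pos: [543.5, 330.2, 202.1]
orientation: [3.14, -0.058, -0.002]
ft_force: [0.8, -0.3, -1.8]
width: 13.9
```

Run:
```python
from h import *
go(546,330,202,-2.18)
grab('top','t18');cap2('t18')
```

```text
t 55.45 pos [543.5 330.2 202.1] tilt [-1.4e-03  8.0e-04 -1.0e+00] yaw -2.12 F [ 0.8 -0.3 -1.8] w 13.9
turn 0.0011 shift after turn [2.5 0.1 0.1]
t18 N 320 w=17.3-0.047 u rel tilt deg -2.7 u [-60.7  56.1] v [-47.3  48.9]
```

>>> send_rows(
  rows=[
    [0.0024,0.0004,-0.0012,0,-1],
    [0.0005,0,0.001,0,-1],
    [0.0006,0,0.001,0,-1],
    [0,0,0,0,-1],
  ],
)

```text
t: 55.9
ee_pos: [548.0, 329.7, 202.1]
orientation: [3.141, -0.059, -0.0]
ft_force: [-0.2, 0.6, -0.4]
width: 14.0
```

Run:
```python
from h import *
go(546,330,202,-2.18)
grab('top','t19');cap2('t19')
```

```text
t 55.9 pos [548.  329.7 202.1] tilt [-2.e-04  2.e-04 -1.e+00] yaw -2.14 F [-0.2  0.6 -0.4] w 14.0
turn 0.0007 shift after turn [-2.  -0.2  0.1]
t19 N 330 w=16.2-0.030 u rel tilt deg -1.7 u [-57.   59.3] v [-48.   48.5]
```

>>> send_rows(
  rows=[
    [0.0005,0,0.0014,0,-1],
    [0.0007,0,0.0013,0,-1],
    [0,0,0,0,-1],
  ],
)

```text
t: 56.25
ee_pos: [549.0, 329.6, 199.4]
orientation: [3.141, -0.058, -0.001]
ft_force: [-0.3, -0.7, -0.6]
width: 13.9
```

>>> send_rows(
  rows=[
    [0.0007,0,0.0013,0,-1],
    [0.0007,0,0.0013,0,-1],
    [0,0,0,0,-1],
  ],
)

```text
t: 56.55
ee_pos: [550.4, 329.7, 196.9]
orientation: [3.141, -0.058, -0.0]
ft_force: [-1.9, -0.7, -0.0]
width: 13.8
```

Run:
```python
from h import *
go(546,330,202,-2.18)
grab('top','t20');cap2('t20')
```

```text
t 56.55 pos [550.4 329.7 196.9] tilt [-2.e-04  0.e+00 -1.e+00] yaw -2.13 F [-1.9 -0.7 -0. ] w 13.8
turn 0.0008 shift after turn [-4.5 -0.1 -5.1]
t20 N 314 w=10.8-0.016 u rel tilt deg -0.9 u [-57.6  58.9] v [-47.8  48.1]
```

>>> send_rows(
  rows=[
    [0.0007,0,0.0013,0,-1],
    [0.0007,0,0.0013,0,-1],
    [0,0,0,0,-1],
  ],
)

```text
t: 56.9
ee_pos: [552.1, 329.6, 194.1]
orientation: [3.141, -0.058, 0.0]
ft_force: [0.3, -0.3, -2.3]
width: 13.9
```

>>> send_rows(
  rows=[
    [0.0007,0,0.0013,0,-1],
    [0.0007,0,0.0013,0,-1],
    [0,0,0,0,-1],
  ],
)

```text
t: 57.2
ee_pos: [553.5, 329.5, 191.4]
orientation: [3.141, -0.058, 0.001]
ft_force: [1.8, -1.2, -3.8]
width: 14.1
```

Run:
```python
from h import *
go(546,330,202,-2.18)
grab('top','t21');cap2('t21');im=grab('scene','s34');cap2('s34')
cv2.imwrite('pics/s34z.png',cv2.resize(im['color'][150:270,280:460],None,fx=4,fy=4,interpolation=cv2.INTER_CUBIC))
```

```text
t 57.2 pos [553.5 329.5 191.4] tilt [ 3.e-04  1.e-04 -1.e+00] yaw -2.13 F [ 1.8 -1.2 -3.8] w 14.1
turn 0.0009 shift after turn [ -7.5  -0.2 -10.6]
t21 N 321 w=5.3-0.004 u rel tilt deg -0.2 u [-57.2  58.8] v [-47.   47.7]
s34 N 378 w=6.5-0.006 u rel tilt deg -0.3 u [-43.3  59.7] v [-47.8  47.1]
```

View pics/s34z.png

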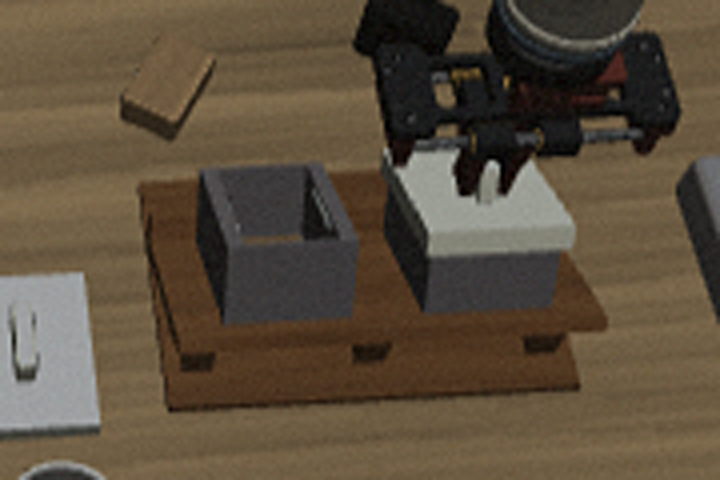

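The lid goes in flat and is at w≈5.5, where home is 4. The force has turned downward, so the catches are pulling it in. I'll press it the rest of the way.

>>> send_rows(
  rows=[
    [0.0005,0,0.0009,0,-1],
    [0.0005,0,0.0009,0,-1],
    [0,0,0,0,-1],
  ],
)

```text
t: 57.6
ee_pos: [554.3, 329.5, 190.3]
orientation: [3.141, -0.059, -0.0]
ft_force: [0.5, -1.8, 1.1]
width: 13.6
```

>>> send_rows(
  rows=[
    [0.0005,0,0.0009,0,-1],
    [0.0004,0,0.0008,0,-1],
    [0,0,0,0,-1],
  ],
)

```text
t: 57.9
ee_pos: [554.7, 329.6, 190.0]
orientation: [3.141, -0.058, -0.002]
ft_force: [-6.6, -3.0, 14.7]
width: 13.8
```

>>> send_rows(
  rows=[
    [0.0004,0,0.0008,0,-1],
    [0,0,0,0,-1],
    [-0.0005,0,-0.0015,0,-0.4],
    [0,0,0,0,-0.4],
    [0,0,0,0,-0.4],
  ],
)

```text
t: 58.4
ee_pos: [554.8, 330.3, 190.3]
orientation: [-3.14, 0.058, -0.0]
ft_force: [-4.8, -0.2, 10.0]
width: 25.9
```

>>> send_rows(
  rows=[
    [0,0,-0.01,0,-0.4],
    [0,0,-0.03,0,-0.4],
    [0,0,-0.04,0,-0.4],
    [-0.05,0,0,0,-0.4],
    [-0.05,0,0,0,-0.4],
  ],
)

```text
t: 58.9
ee_pos: [455.6, 333.7, 270.9]
orientation: [-3.138, 0.061, -0.006]
ft_force: [-0.8, 1.3, 0.6]
width: 26.5
```

Run:
```python
from h import *
grab('top','t22');cap2('t22');im=grab('scene','s35');cap2('s35')
for o in lids(im): print(np.round(o,1))
go(546,330,202)
cv2.imwrite('pics/s35z.png',cv2.resize(im['color'],None,fx=1.5,fy=1.5))
```

```text
t22 N 967 w=4.7-0.007 u rel tilt deg -0.4 u [-58.5  56.4] v [-47.7  48.2]
s35 N 467 w=5.0-0.013 u rel tilt deg -0.7 u [-57.6  58.6] v [-47.7  46.4]
[ 11.   -1.9 214.7 213.7  89.7  14. ]
[457.5 -37.3 116.4  95.9  -2.2  20.2]
[606.3  18.4 116.6  96.2  -2.   20.2]
t 59.0 pos [449.9 332.5 269. ] tilt [-0.0036  0.0018 -1.    ] yaw -2.01 F [ 0.3 -0.8  0.1] w 26.2
turn -0.0 shift after turn [96.4 -1.  66.7]
```

View pics/s35z.png

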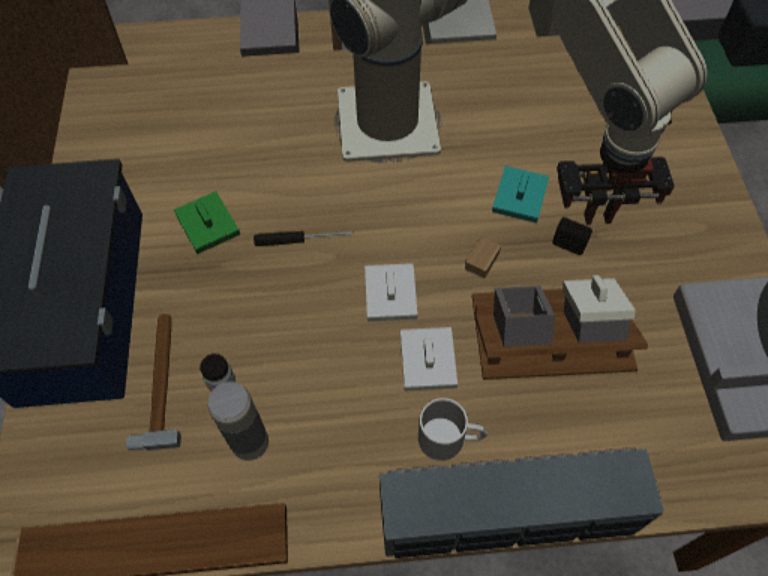

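Run:
```python
from h import *
for nm,c in [('t22',(553.8,331.9,100.4)),('t0',None)]:
    im=load('t22' if nm=='t22' else 'top0');F=frame();mask,n,m,W=rim(im,549,195);print(nm,'right rim w',np.median(W[mask]@F[2]).round(2))
im=load('t22');W=world(im);hsv=cv2.cvtColor(im['color'],cv2.COLOR_BGR2HSV);Q=(W-np.array([553.8,331.9,100.4]))@F.T
k=(hsv[...,1]<45)&(hsv[...,2]>100)&(abs(Q[...,1])<45)&(abs(Q[...,2]-5)<5)
for v0,v1 in [(-45,-12),(12,45)]:
  print([np.median(Q[k&(Q[...,0]>a)&(Q[...,0]<a+20)&(Q[...,1]>v0)&(Q[...,1]<v1)][:,2]).round(2) for a in range(-55,45,20)])
```

```text
t22 right rim w -183.54
t0 right rim w -183.86
[np.float64(4.35), np.float64(4.28), np.float64(4.33), np.float64(3.58), np.float64(3.98)]
[np.float64(4.68), np.float64(4.21), np.float64(4.2), np.float64(4.32), np.float64(4.16)]
```

The cap top sits evenly 4.2 ± 0.4 mm above the rim plane. Home is 4 mm, so the lid is flush. I'll hand the job in.

```bash
python3 -c "
from h import *
print(telemetry.get_obs()['t']); print(ctrl.close_job())"
```

```text
59.0
the job is handed in; nothing more can be done
None
```

The fitting lid is on the tub with the bolts, but one contact peaked at about 250 N at the wrist. That is over the 120 N limit and probably counts as a failure.

- **The force spike:** I lowered the open gripper too fast to take lid B off the tub, and the fingertips hit its cap. Nothing visible was damaged or moved, but the reading stands.
- **Other forces over 20 N:** I also pressed lid A with about 42 N and lid B with about 46 N while testing them.

**What I did:**
- The bolts are in the left tub, so I tried all three lids on it. I tilted each one about 30° by pivoting it in the grip against the tub's upper rim.
- **Lid A** (first at x 447, y −39) stopped on the rim.
- **Lid C** (first at 641, −149) jammed on the first try and I wrongly ruled it out. It had gone in about 3 mm too low on the slope.
- **Lid B** (first at 461, −288) stayed about 22 mm above the rim and did not go in even under the 250 N blow.
- I went back to lid C, centred it with the top camera, and it went home flat.

**Last checks (t = 59 s):**
- **Lid C:** its cap top is 3.6 to 4.7 mm above the rim plane, where home is 4 mm, and it sits level and centred. It came to a firm stop. I did not feel the expected 10 N catch push, only the catches pulling it down at the end.
- **Lids A and B:** both lie flat and right way up on the bench, at about (457, −37) and (606, 18).
- **Everything else:** the right tub is open, the other objects look undisturbed, and the gripper is touching nothing.
- **Disagreement:** the scene and top cameras differed by 2 to 5 mm in absolute position, so I compared positions only within one camera's view.

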